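# Reunite two case covers with their own lower halves

## Task

Two open case halves stand tilted on the bench. Among the three loose heat-sink covers, find for each half the one whose edge notches match its lugs, and fit it on fully home, flat on the rim, setting it down without slamming it, then let go. Leave the third cover, the brass-wool tin, the solder spool and the helping-hand stand where they are.

Things in the scene. Friction and masses are not known exactly. Their poses are not given: they have to be found in the camera images.
- base_a: Lower case half: open grey box 110 (own x) x 80 (y) x 25 mm, fixed on a stand, tilted 30 degrees. Origin: centre of the rim plane, 65 mm above bench; z = outward normal, leaning away from the robot; x down the slope. Its own cover_a is home when flat on the rim, origins and axes coinciding; it stays by itself. One lug on each long rim: at +y, x = +30 mm; at -y, x = 0.
- lug_a_left (a point): Foot of the lug on the +y rim of base_a: centre, in the rim plane. Lug 22 mm (x) x 10 mm (y), straight for 6 mm, then bevelled to a ridge 13 mm above the rim (7 mm above a fitted cover's plate); 2 mm play in its notch.
- lug_a_right (a point): Foot of the lug on the -y rim of base_a: centre, in the rim plane. Lug 22 mm (x) x 10 mm (y), straight for 6 mm, then bevelled to a ridge 13 mm above the rim (7 mm above a fitted cover's plate); 2 mm play in its notch.
- base_b: Lower case half: open grey box 110 (own x) x 80 (y) x 25 mm, fixed on a stand, tilted 30 degrees. Origin: centre of the rim plane, 65 mm above bench; z = outward normal, leaning away from the robot; x down the slope. Its own cover_b is home when flat on the rim, origins and axes coinciding; it stays by itself. One lug on each long rim: at +y, x = -30 mm; at -y, x = 0.
- lug_b_left (a point): Foot of the lug on the +y rim of base_b: centre, in the rim plane. Lug 22 mm (x) x 10 mm (y), straight for 6 mm, then bevelled to a ridge 13 mm above the rim (7 mm above a fitted cover's plate); 2 mm play in its notch.
- lug_b_right (a point): Foot of the lug on the -y rim of base_b: centre, in the rim plane. Lug 22 mm (x) x 10 mm (y), straight for 6 mm, then bevelled to a ridge 13 mm above the rim (7 mm above a fitted cover's plate); 2 mm play in its notch.
- cover_a: Cover: grey plate 110 (own x) x 80 (y) x 6 mm, lying flat; on top, centred, a finned aluminium heat sink 60 (x) x 36 (y) x 34 mm, top 40 mm above the underside: grip it across its 36 mm. Origin: centre of underside; z up. 0.2-0.4 kg. Belongs on base_a. One 26 mm (x) x 12 mm deep through notch in each long edge: at +y centred at x = +30 mm, at -y centred at x = 0.
- cover_b: Cover: grey plate 110 (own x) x 80 (y) x 6 mm, lying flat; on top, centred, a finned aluminium heat sink 60 (x) x 36 (y) x 34 mm, top 40 mm above the underside: grip it across its 36 mm. Origin: centre of underside; z up. 0.2-0.4 kg. Belongs on base_b. One 26 mm (x) x 12 mm deep through notch in each long edge: at +y centred at x = -30 mm, at -y centred at x = 0.
- cover_c: Cover: grey plate 110 (own x) x 80 (y) x 6 mm, lying flat; on top, centred, a finned aluminium heat sink 60 (x) x 36 (y) x 34 mm, top 40 mm above the underside: grip it across its 36 mm. Origin: centre of underside; z up. 0.2-0.4 kg. Fits neither half: stays where it lies. One 26 mm (x) x 12 mm deep through notch in each long edge: at +y centred at x = +30 mm, at -y centred at x = -30 mm.
- wool_tin: Bystander beyond the stands: round open steel tin with brass wool, 76 mm across, 30 mm high, the wool up to 40 mm. Origin: centre of the underside.
- solder_spool: Bystander: upright solder spool, 56 mm across, 46 mm high. Origin: centre of the underside.
- helping_hand: Bystander to the left: black foot 90 x 70 mm with a steel post, a 160 mm cross bar along own y 120 mm up, a clip at +y and an 84 mm magnifier ring at -y, 165 mm high. Origin: centre of the underside.
Things that resemble listed ones, but are neither listed nor needed, are in the scene too. What is shaped like the cover_a but red is not meant. What is shaped like the part that bears base_b but blue is not meant.

How it is judged:
By the outcome, as a careful person would: the job done as asked, in the order asked, and still so for the second after the job is handed in, with the robot touching nothing.
It also fails if it takes over 59 s, if anything falls off the work surface, if the arm or the gripper's body presses on something with over 40 N, if the wrist force passes 120 N, or if a joint passes its speed limit or range.

## Robot

A 6-joint arm with a two-finger parallel gripper is mounted at the origin on the work surface. World frame = base frame: x ahead of the robot, y to its left, z up, the work surface at z = 0. Lengths are in m, angles in degrees, forces in N, time in s.
With the tool pointing down it reaches from about 0.375 to 0.9 m from the base axis. Payload 3.1 kg.
Tool frame: the origin (TCP) lies midway between the tips of the shut fingers; the grasp point (between the pads) lies bot.hold_point_z behind it (bot.hold_point_z is the distance from the TCP to the grasp point, in m); z points along the fingers, y is the direction in which the jaws open and shut (so a half turn about z gives the same grasp; the last joint's range is limited). The gripper opens to 87 mm and grips with 3 to 60 N. Pads are 19 mm wide; open, the fingers measure 117 mm over their backs; the gripper's body (75 mm by 190 mm) begins 51 mm behind the grasp point.
Start: joints at [63.799, 30.224, 82.088, -0, 67.689, -10.227], TCP at [0.172, 0.601, 0.223] pointing down, gripper open.
Joint ranges: [-176.69, 176.69], [-43.24, 126.21], [12.49, 139.97], [-82, 262], [0, 151.66], [-163.58, 163.58]. Speed limits (degrees/s): [159.86, 159.86, 180, 180, 180, 180].

## Interface

Orientations are given as a 3x3 rotation matrix whose columns are the frame's x, y, z axes.
In Python, from rig import bot, vision, order gives the robot as it stands. The module is installed in compiled form; this text tells all that it offers.
- The arm moves only by the tool move_arm, never from a script. Its argument "moves" is a list of rows, each an object of numbers: "hand": the finger opening in mm, from 0 to 87; "x", "y", "z": the shift along the tool's x, y, z in units of 25 mm (1.0 is 25 mm); "wx", "wy", "wz": the turn, a rotation vector about the tool's x, y, z in degrees. In form: [{"hand": .., "x": .., "y": .., "z": .., "wx": .., "wy": .., "wz": ..}, ...]. A call has 1 to 20 rows; each row shifts and turns the commanded pose from where the row before left it, along the tool's axes as they then stand; what a row does not reach is not made up. A row lasts 1/10 s, in which the tool goes at most 50 mm and 8.59 degrees, less where a joint would pass 70% of its speed; a pose out of reach is approached as far as the arm can. A call is refused whole if a number of a shift passes 1 or a number of a turn 8.59, either way. A call with a gripper value outside its range is refused whole. The fingers move at their own pace and stop on an object; the grip force is fixed at half the most. Time passes only in rows, so rows that do not move let the fingers close. It gives the time, the measured TCP pose, the force and the opening at its end, in the units of the state.
- bot.read_state(): the state, without advancing time (a new reading comes with each control period).
- vision.capture(name): name is "scene" or "side" or "wrist"; returns a dict with "image" (384x512x3 uint8, red, green, blue), "z_map" (384x512 float32, m along the optical axis (not along the pixel's ray), 0 where there is no reading), "fx", "fy", "cx", "cy" (pixels), "pose" (4x4, takes a point from camera to world coordinates); the wrist camera has in their place "hand_eye" (4x4, takes a point from camera to tool coordinates, whose origin is the TCP and whose axes are the flange's). Camera axes: x right, y down, z forward; pixel columns grow to the right and rows downward; lengths in m; the calibration is good to about 2 mm. A picture is of the moment at which its call begins: read the wrist's pose just before it.
- order.hand_in(): hands the job in, once; it reports no verdict.
The state is a dict: "time_s": time; "joint_positions": joint angles; "qvel": joint speeds; "tau": joint torques, N m; "position": TCP position; "tcp_rot": TCP orientation; "force": force on the tool from outside, world axes, zero at the start; "moment": the same for the moment, N m; "opening": opening from 0.0 (shut) to 1.0 (fully open).
Only numpy, scipy, OpenCV 4.12 (cv2) and the standard library are available. Lean on these libraries where they do the work, as an engineer would, in place of code of your own. Each camera call takes 0.05 s, during which the arm holds its last target.

## Working session

There is one attempt and no reset: what is moved stays moved. The work goes in short steps, Python scripts to look and compute and a tool call to move; the robot and the scene stay as the last step left them, time stands still between calls to the robot, and variables do not carry over. Pictures are saved under pics/ and viewed, and the job is handed in when it is done.

Besides the shell and the picture viewer there is one more tool, called after "Call:" as a command line: name --argument value ..., lists and objects as JSON in quotes. move_arm: Moves the arm, as the interface text tells. Its arguments: {"type":"object","properties":{"moves":{"type":"array"}},"required":["moves"]}

```bash
mkdir -p pics; ls
python3 - <<'E'
from rig import bot,vision,order
import cv2,numpy as np
print(bot.read_state(), bot.hold_point_z)
for n in ["scene","side"]:
    c=vision.capture(n); np.savez(f"{n}0.npz",**c)
    cv2.imwrite(f"pics/{n}0.png",cv2.resize(c["image"][:,:,::-1],(800,600),interpolation=cv2.INTER_CUBIC))
    print(n,c["fx"],c["cx"],c["cy"],c["pose"].round(3).tolist())
E
```

```text
pics
{'time_s': 0.0, 'joint_positions': array([ 6.37978850e+01,  3.02794345e+01,  8.21573168e+01, -5.27283730e-04,
        6.76889581e+01, -1.02258199e+01]), 'qvel': array([-0.01574204, -0.01215484,  0.03420772, -0.10035038,  0.04494985,
       -0.0392926 ]), 'tau': array([-3.00026404e-04, -4.40048110e+01, -1.76588738e+01,  6.30615139e-02,
        5.84399840e-02, -1.90699948e-04]), 'position': array([0.17165066, 0.60019525, 0.22156145]), 'tcp_rot': array([[-9.61376434e-01,  2.75235225e-01, -9.61115271e-04],
       [ 2.75236639e-01,  9.61374486e-01, -1.97234443e-03],
       [ 3.81133036e-04, -2.16069959e-03, -9.99997593e-01]]), 'force': array([-0.50431981,  0.34770665, -0.9413669 ]), 'moment': array([ 0.02162598,  0.05506788, -0.02383829]), 'opening': 1.0040534392723053} 0.0187
scene 480.2598553210684 246.83013357647533 190.83289852013982 [[0.755, 0.56, -0.341, 0.997], [0.655, -0.635, 0.409, -0.515], [0.012, -0.532, -0.847, 1.224], [0.0, 0.0, 0.0, 1.0]]
side 378.9710375496945 253.29922358401208 192.62574288970694 [[0.999, -0.025, 0.035, 0.51], [-0.043, -0.647, 0.762, -0.819], [0.003, -0.762, -0.647, 0.797], [0.0, 0.0, 0.0, 1.0]]
```

View pics/scene0.png

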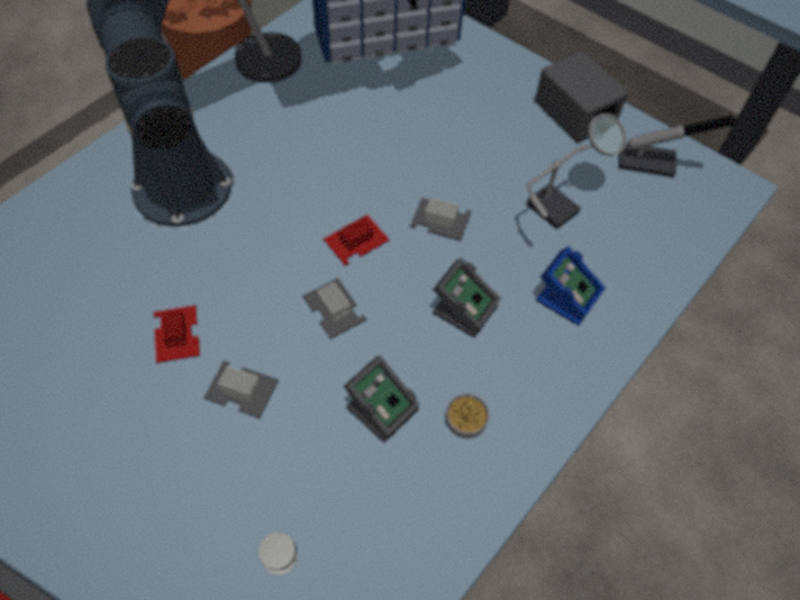

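View pics/side0.png

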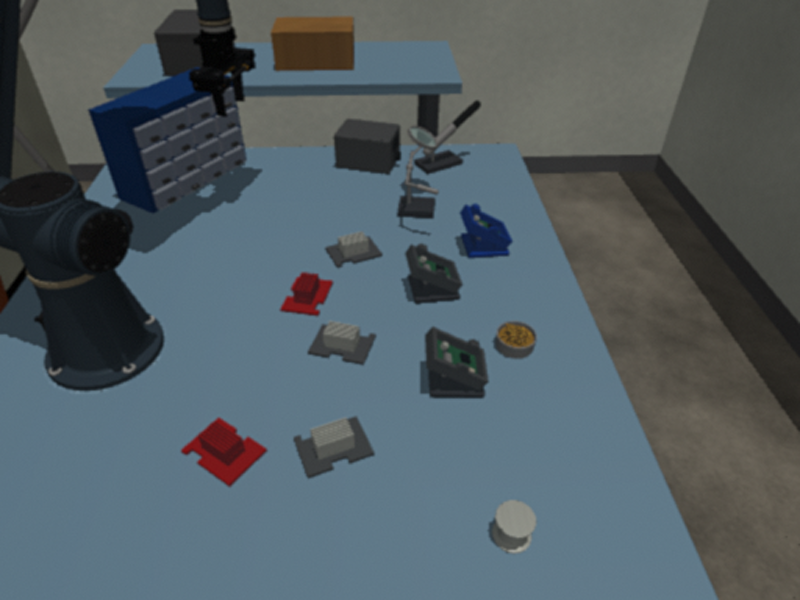

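```bash
cat > h.py <<'E'
import numpy as np,cv2
def K(c): return np.array([[c["fx"],0,c["cx"]],[0,c["fy"],c["cy"]],[0,0,1]])
def proj(c,P,pose=None):
    T=np.linalg.inv(c["pose"] if pose is None else pose); P=np.atleast_2d(P)
    q=P@T[:3,:3].T+T[:3,3]; q=q@K(c).T; return q[:,:2]/q[:,2:]
def cloud(c,pose=None):
    T=c["pose"] if pose is None else pose
    z=c["z_map"]; v,u=np.mgrid[:z.shape[0],:z.shape[1]]
    p=np.stack([(u-c["cx"])/c["fx"]*z,(v-c["cy"])/c["fy"]*z,z],-1)
    W=p@T[:3,:3].T+T[:3,3]; W[z<=0]=np.nan; return W
def rect(c,x0,x1,y0,y1,z,s,pose=None,key="image"):
    # top view: image up = +x, left = +y ; s px per m
    w=np.array([[x0,y0,z],[x1,y0,z],[x1,y1,z],[x0,y1,z]])
    src=proj(c,w,pose).astype(np.float32)
    dst=np.array([[(y1-p[1])*s,(x1-p[0])*s] for p in w],np.float32)
    H=cv2.getPerspectiveTransform(src,dst)
    return cv2.warpPerspective(c[key],H,(int((y1-y0)*s),int((x1-x0)*s)),flags=cv2.INTER_CUBIC)
E
python3 - <<'E'
from h import *
for n in ["scene","side"]:
    c=dict(np.load(n+"0.npz"))
    r=rect(c,.25,.85,-.35,.4,.006,1000)
    for i in range(0,r.shape[1],50): cv2.line(r,(i,0),(i,4),(255,255,0),1)
    cv2.imwrite(f"pics/{n}_rect.png",r[:,:,::-1])
    W=cloud(c); z=c["z_map"]
    print(n,np.isfinite(W[...,2]).mean())
    for (u,v) in ([(188,265),(270,340),(150,240),(215,190),(275,138)] if n=="scene" else [(213,280),(219,215),(226,155)]):
        print(u,v,W[v,u].round(4))
E
```

```text
scene 0.9961090087890625
188 265 [ 0.54   -0.2123  0.0008]
270 340 [ 0.8384 -0.2215  0.0017]
150 240 [ 0.427  -0.2389  0.0441]
215 190 [ 0.4465 -0.0013  0.0367]
275 138 [0.4515 0.2712 0.0264]
side 0.995941162109375
213 280 [ 0.439  -0.2505  0.0387]
219 215 [ 0.448  -0.026   0.0421]
226 155 [0.4644 0.2794 0.0395]
```

View pics/scene_rect.png

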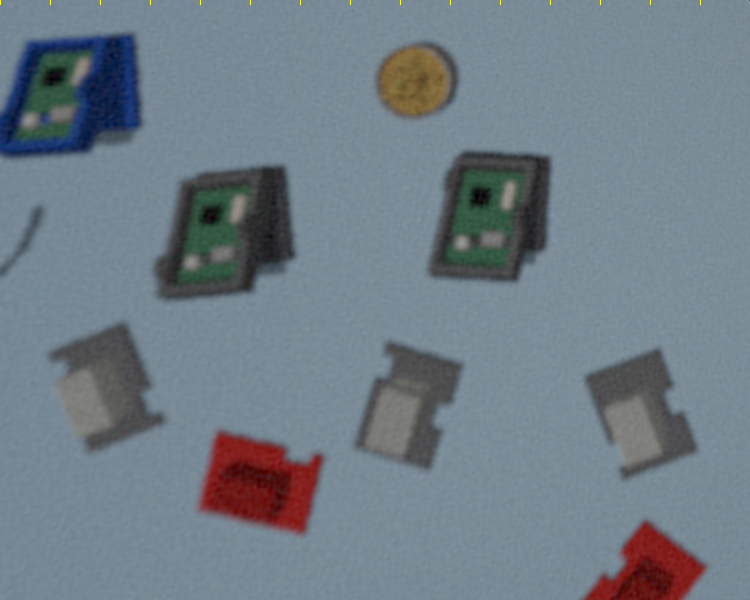

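View pics/side_rect.png

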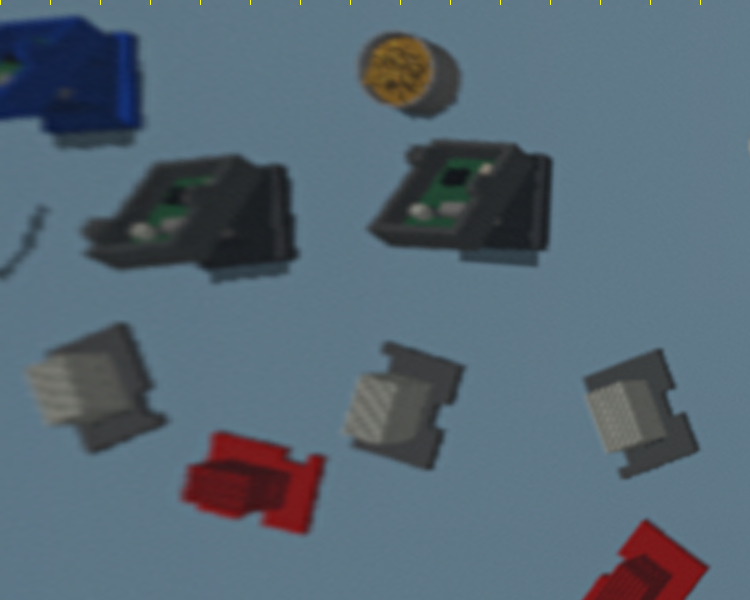

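```bash
cat >> h.py <<'E'
from scipy.spatial.transform import Rotation as Ro
def plan(p0,R0,p1,R1,n):
    """n rows, straight line & uniform turn, in tool axes"""
    w=Ro.from_matrix(R0.T@R1).as_rotvec()
    rows=[]
    for i in range(n):
        Ri=R0@Ro.from_rotvec(w*i/n).as_matrix()
        rows.append(np.r_[Ri.T@((p1-p0)/n)/.025, np.degrees(w)/n])
    return np.array(rows)
def show(rows):
    for r in rows: print(np.round(r,2).tolist())
def yaw(a,flip=True):
    a=np.radians(a); x=np.array([np.cos(a),np.sin(a),0])
    y=np.array([np.sin(a),-np.cos(a),0])
    return np.stack([x,y,[0,0,-1]],1)   # tool x at angle a, z down
def wpose(st,c):
    T=np.eye(4);T[:3,:3]=st["tcp_rot"];T[:3,3]=st["position"]; return T@c["hand_eye"]
E
python3 - <<'E'
from h import *
from rig import bot,vision
st=bot.read_state(); c=vision.capture("wrist"); print(c["hand_eye"].round(3),c["fx"],c["cx"],c["cy"])
cv2.imwrite("pics/w0.png",c["image"][:,:,::-1])
p=st["position"];R=st["tcp_rot"]
v=np.array([.46,.2,.37]); show(plan(p,R,v,yaw(180),22)[[0,10,21]])
show(plan(v,yaw(180),np.array([.44,-.1,.37]),yaw(180),13)[:1])
E
```

```text
[[-0.001 -0.961 -0.276  0.075]
 [ 1.    -0.    -0.002  0.001]
 [ 0.002 -0.276  0.961 -0.163]
 [ 0.     0.     0.     1.   ]] 340.63860597251016 254.37236240339914 195.11724974388568
[-0.7, -0.56, -0.27, -0.0, -0.0, -0.73]
[-0.63, -0.64, -0.27, -0.0, -0.0, -0.73]
[-0.53, -0.72, -0.27, -0.0, -0.0, -0.73]
[0.06, -0.92, 0.0, 0.0, 0.0, 0.0]
```

View pics/w0.png

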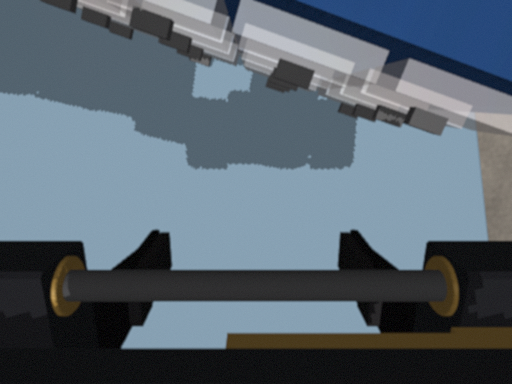

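Call:
move_arm --moves '[{"hand": 87, "x": -0.7, "y": -0.56, "z": -0.3, "wz": -0.73}, {"hand": 87, "x": -0.7, "y": -0.57, "z": -0.3, "wz": -0.73}, {"hand": 87, "x": -0.69, "y": -0.57, "z": -0.3, "wz": -0.73}, {"hand": 87, "x": -0.68, "y": -0.58, "z": -0.3, "wz": -0.73}, {"hand": 87, "x": -0.67, "y": -0.59, "z": -0.3, "wz": -0.73}, {"hand": 87, "x": -0.67, "y": -0.6, "z": -0.3, "wz": -0.73}, {"hand": 87, "x": -0.66, "y": -0.61, "z": -0.3, "wz": -0.73}, {"hand": 87, "x": -0.65, "y": -0.62, "z": -0.3, "wz": -0.73}, {"hand": 87, "x": -0.64, "y": -0.63, "z": -0.3, "wz": -0.73}, {"hand": 87, "x": -0.64, "y": -0.63, "z": -0.3, "wz": -0.73}, {"hand": 87, "x": -0.63, "y": -0.64, "z": -0.3, "wz": -0.73}, {"hand": 87, "x": -0.62, "y": -0.65, "z": -0.3, "wz": -0.73}, {"hand": 87, "x": -0.61, "y": -0.66, "z": -0.3, "wz": -0.73}, {"hand": 87, "x": -0.6, "y": -0.67, "z": -0.3, "wz": -0.73}, {"hand": 87, "x": -0.59, "y": -0.68, "z": -0.3, "wz": -0.73}, {"hand": 87, "x": -0.58, "y": -0.69, "z": -0.3, "wz": -0.73}, {"hand": 87, "x": -0.57, "y": -0.7, "z": -0.3, "wz": -0.73}, {"hand": 87, "x": -0.56, "y": -0.71, "z": -0.3, "wz": -0.73}, {"hand": 87, "x": -0.55, "y": -0.72, "z": -0.3, "wz": -0.73}, {"hand": 87, "x": -0.54, "y": -0.72, "z": -0.3, "wz": -0.73}]'

```text
schema error: expected keys hand, x, y, z, wx, wy, wz
```

Call:
move_arm --moves '[{"hand": 87, "x": -0.5, "y": -0.72, "z": -0.3, "wz": -0.73}, {"hand": 87, "x": -0.5, "y": -0.72, "z": -0.3, "wz": -0.73}, {"hand": 87, "x": -0.3, "y": -0.9, "z": 0}, {"hand": 87, "x": -0.3, "y": -0.9}, {"hand": 87, "x": -0.3, "y": -0.9}, {"hand": 87, "x": 0, "y": -0.9}, {"hand": 87, "x": 0, "y": -0.9}, {"hand": 87, "x": 0, "y": -0.9}, {"hand": 87, "x": 0, "y": -0.9}, {"hand": 87, "x": 0, "y": -0.9}, {"hand": 87, "x": 0, "y": -0.9}, {"hand": 87}, {"hand": 87}]'

```text
schema error: expected keys hand, x, y, z, wx, wy, wz
```

Run:
```python
from h import *
from rig import bot,vision
st=bot.read_state(); c=vision.capture("wrist"); print(st["position"],st["tcp_rot"].round(4),st["joint_positions"].round(1))
c["pose"]=wpose(st,c); np.savez("w1.npz",**c)
cv2.imwrite("pics/w1.png",cv2.resize(c["image"][:,:,::-1],(800,600),interpolation=cv2.INTER_CUBIC))
```

```text
[0.17174448 0.60037486 0.22181265] [[-9.614e-01  2.752e-01 -7.000e-04]
 [ 2.752e-01  9.614e-01 -1.400e-03]
 [ 3.000e-04 -1.600e-03 -1.000e+00]] [ 63.8  30.3  82.1  -0.   67.7 -10.2]
```

View pics/w1.png

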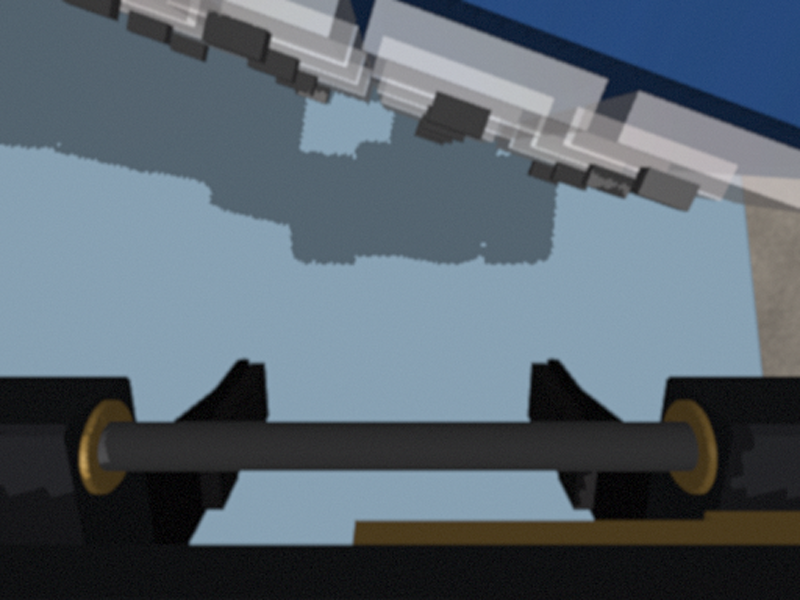

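Call:
move_arm --moves '[{"hand": 87, "x": -0.7, "y": -0.57, "z": -0.3, "wx": 0, "wy": 0, "wz": -0.73}, {"hand": 87, "x": -0.7, "y": -0.57, "z": -0.3, "wx": 0, "wy": 0, "wz": -0.73}, {"hand": 87, "x": -0.69, "y": -0.57, "z": -0.3, "wx": 0, "wy": 0, "wz": -0.73}, {"hand": 87, "x": -0.68, "y": -0.58, "z": -0.3, "wx": 0, "wy": 0, "wz": -0.73}, {"hand": 87, "x": -0.67, "y": -0.59, "z": -0.3, "wx": 0, "wy": 0, "wz": -0.73}, {"hand": 87, "x": -0.67, "y": -0.6, "z": -0.3, "wx": 0, "wy": 0, "wz": -0.73}, {"hand": 87, "x": -0.66, "y": -0.61, "z": -0.3, "wx": 0, "wy": 0, "wz": -0.73}, {"hand": 87, "x": -0.65, "y": -0.62, "z": -0.3, "wx": 0, "wy": 0, "wz": -0.73}, {"hand": 87, "x": -0.64, "y": -0.63, "z": -0.3, "wx": 0, "wy": 0, "wz": -0.73}, {"hand": 87, "x": -0.64, "y": -0.63, "z": -0.3, "wx": 0, "wy": 0, "wz": -0.73}, {"hand": 87, "x": -0.63, "y": -0.64, "z": -0.3, "wx": 0, "wy": 0, "wz": -0.73}, {"hand": 87, "x": -0.62, "y": -0.65, "z": -0.3, "wx": 0, "wy": 0, "wz": -0.73}, {"hand": 87, "x": -0.61, "y": -0.66, "z": -0.3, "wx": 0, "wy": 0, "wz": -0.73}, {"hand": 87, "x": -0.6, "y": -0.67, "z": -0.3, "wx": 0, "wy": 0, "wz": -0.73}, {"hand": 87, "x": -0.59, "y": -0.68, "z": -0.3, "wx": 0, "wy": 0, "wz": -0.73}, {"hand": 87, "x": -0.58, "y": -0.69, "z": -0.3, "wx": 0, "wy": 0, "wz": -0.73}, {"hand": 87, "x": -0.57, "y": -0.7, "z": -0.3, "wx": 0, "wy": 0, "wz": -0.73}, {"hand": 87, "x": -0.56, "y": -0.71, "z": -0.3, "wx": 0, "wy": 0, "wz": -0.73}, {"hand": 87, "x": -0.55, "y": -0.72, "z": -0.3, "wx": 0, "wy": 0, "wz": -0.73}, {"hand": 87, "x": -0.54, "y": -0.72, "z": -0.3, "wx": 0, "wy": 0, "wz": -0.73}]'

```text
time_s: 2.2
position: [0.4325, 0.2333, 0.3727]
tcp_rot: [[-1.0, 0.024, -0.0], [0.024, 1.0, -0.0], [0.0, -0.0, -1.0]]
force: [-0.6, 0.8, -0.3]
opening: 1.001
```

Call:
move_arm --moves '[{"hand": 87, "x": -0.5, "y": -0.72, "z": -0.3, "wx": 0, "wy": 0, "wz": -0.73}, {"hand": 87, "x": -0.5, "y": -0.72, "z": -0.3, "wx": 0, "wy": 0, "wz": -0.73}, {"hand": 87, "x": -0.3, "y": -0.9, "z": 0, "wx": 0, "wy": 0, "wz": 0}, {"hand": 87, "x": -0.3, "y": -0.9, "z": 0, "wx": 0, "wy": 0, "wz": 0}, {"hand": 87, "x": -0.3, "y": -0.9, "z": 0, "wx": 0, "wy": 0, "wz": 0}, {"hand": 87, "x": 0, "y": -0.9, "z": 0, "wx": 0, "wy": 0, "wz": 0}, {"hand": 87, "x": 0, "y": -0.9, "z": 0, "wx": 0, "wy": 0, "wz": 0}, {"hand": 87, "x": 0, "y": -0.9, "z": 0, "wx": 0, "wy": 0, "wz": 0}, {"hand": 87, "x": 0, "y": -0.9, "z": 0, "wx": 0, "wy": 0, "wz": 0}, {"hand": 87, "x": 0, "y": -0.9, "z": 0, "wx": 0, "wy": 0, "wz": 0}, {"hand": 87, "x": 0, "y": -0.9, "z": 0, "wx": 0, "wy": 0, "wz": 0}, {"hand": 87, "x": 0, "y": 0, "z": 0, "wx": 0, "wy": 0, "wz": 0}, {"hand": 87, "x": 0, "y": 0, "z": 0, "wx": 0, "wy": 0, "wz": 0}]'

```text
time_s: 3.5
position: [0.4793, -0.0047, 0.3874]
tcp_rot: [[-1.0, -0.0, -0.001], [-0.0, 1.0, 0.001], [0.001, 0.001, -1.0]]
force: [0.0, 1.1, 0.3]
opening: 1.001
```

Run:
```python
from h import *
from rig import bot,vision
st=bot.read_state(); c=vision.capture("wrist"); print(st["time_s"],st["position"],st["tcp_rot"].round(4),st["joint_positions"].round(1))
c["pose"]=wpose(st,c); np.savez("w1.npz",**c)
cv2.imwrite("pics/w1b.png",cv2.resize(c["image"][:,:,::-1],(800,600),interpolation=cv2.INTER_CUBIC))
```

```text
3.5 [ 0.47928941 -0.0046526   0.38735021] [[-1.e+00 -3.e-04 -6.e-04]
 [-3.e-04  1.e+00  9.e-04]
 [ 6.e-04  9.e-04 -1.e+00]] [ -14.     9.    88.2    0.    82.9 -104. ]
```

View pics/w1b.png

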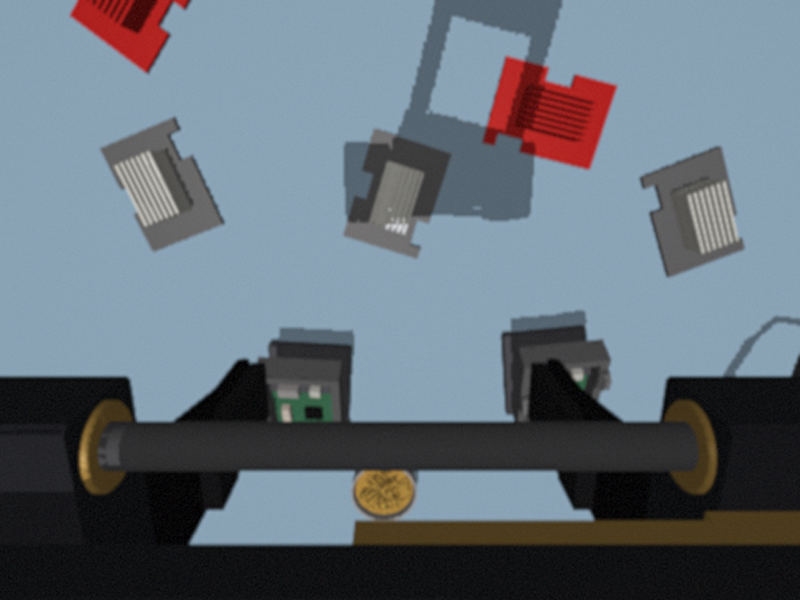

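Run:
```python
from h import *
c=dict(np.load("w1.npz"))
for n,(x,y) in dict(b=(.436,-.241),a=(.444,-.01)).items():
    r=rect(c,x-.075,x+.075,y-.075,y+.075,.006,4000)
    for i in range(0,600,40):
        cv2.line(r,(i,0),(i,5),(255,255,0),1);cv2.line(r,(0,i),(5,i),(255,255,0),1)
    cv2.imwrite(f"pics/w1_{n}.png",r[:,:,::-1])
```

```text
(no output)
```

View pics/w1_b.png

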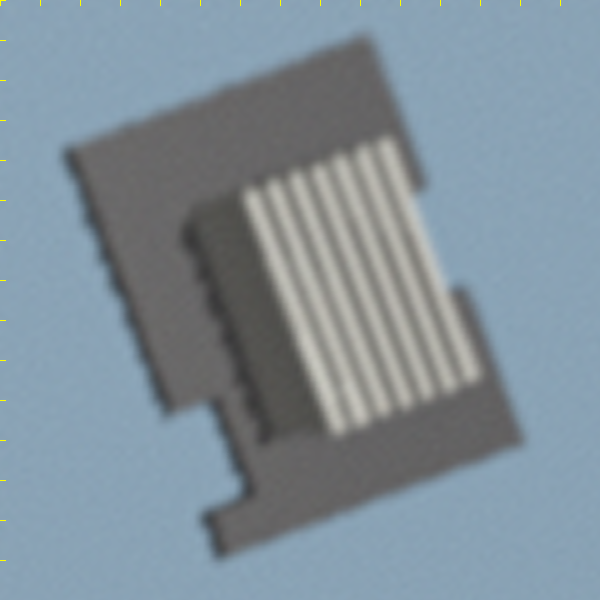

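View pics/w1_a.png

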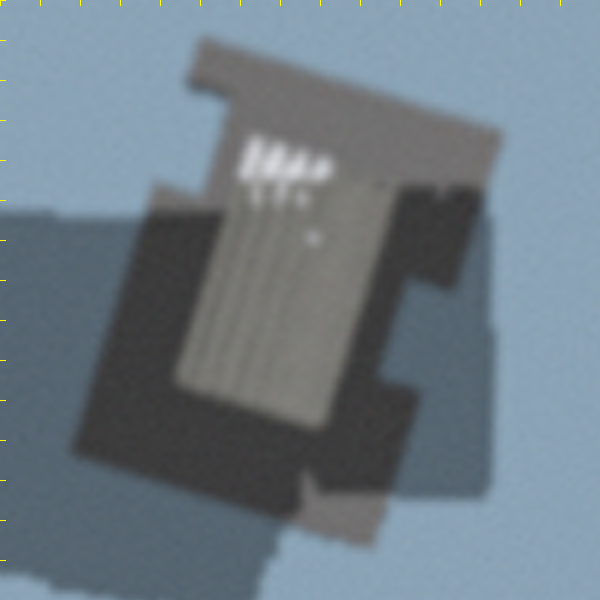

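Call:
move_arm --moves '[{"hand": 87, "x": -0.9, "y": 0.25, "z": 0, "wx": 0, "wy": 0, "wz": 0}, {"hand": 87, "x": -0.9, "y": 0.25, "z": 0, "wx": 0, "wy": 0, "wz": 0}, {"hand": 87, "x": -0.9, "y": 0.25, "z": 0, "wx": 0, "wy": 0, "wz": 0}, {"hand": 87, "x": -0.9, "y": 0.25, "z": 0, "wx": 0, "wy": 0, "wz": 0}, {"hand": 87, "x": -0.9, "y": 0.25, "z": 0, "wx": 0, "wy": 0, "wz": 0}, {"hand": 87, "x": -0.9, "y": 0.25, "z": 0, "wx": 0, "wy": 0, "wz": 0}, {"hand": 87, "x": -0.9, "y": 0.25, "z": 0, "wx": 0, "wy": 0, "wz": 0}, {"hand": 87, "x": -0.9, "y": 0.25, "z": 0, "wx": 0, "wy": 0, "wz": 0}, {"hand": 87, "x": 0, "y": 0, "z": 0, "wx": 0, "wy": 0, "wz": 0}, {"hand": 87, "x": 0, "y": 0, "z": 0, "wx": 0, "wy": 0, "wz": 0}]'

```text
time_s: 4.55
position: [0.6588, 0.0467, 0.3868]
tcp_rot: [[-1.0, -0.003, -0.002], [-0.003, 1.0, 0.0], [0.002, 0.0, -1.0]]
force: [-0.1, -0.7, -0.3]
opening: 0.998
```

Run:
```python
from h import *
from rig import bot,vision
st=bot.read_state(); c=vision.capture("wrist"); print(st["time_s"],st["position"],st["tcp_rot"].round(4),st["joint_positions"].round(1))
c["pose"]=wpose(st,c); np.savez("w2.npz",**c)
cv2.imwrite("pics/w2.png",cv2.resize(c["image"][:,:,::-1],(800,600),interpolation=cv2.INTER_CUBIC))
```

```text
4.55 [0.6588307  0.04670648 0.38679919] [[-1.0e+00 -3.2e-03 -2.1e-03]
 [-3.2e-03  1.0e+00  1.0e-04]
 [ 2.1e-03  1.0e-04 -1.0e+00]] [ -5.6  26.1  63.3  -0.   90.7 -95.8]
```

View pics/w2.png

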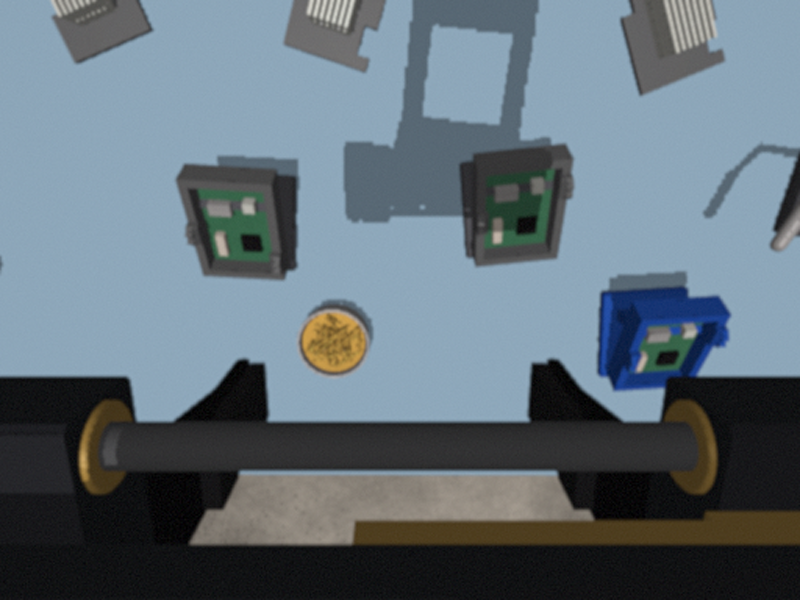

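Run:
```python
from h import *
c=dict(np.load("w2.npz"))
for n,(u,v) in dict(a=(105,95),b=(285,85)).items():
    r=cv2.resize(c["image"][v:v+90,u:u+95],None,fx=6,fy=6,interpolation=cv2.INTER_CUBIC)
    r=np.clip(r.astype(float)*1.5,0,255).astype(np.uint8)
    cv2.imwrite(f"pics/w2_{n}.png",r[:,:,::-1])
```

```text
(no output)
```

View pics/w2_a.png

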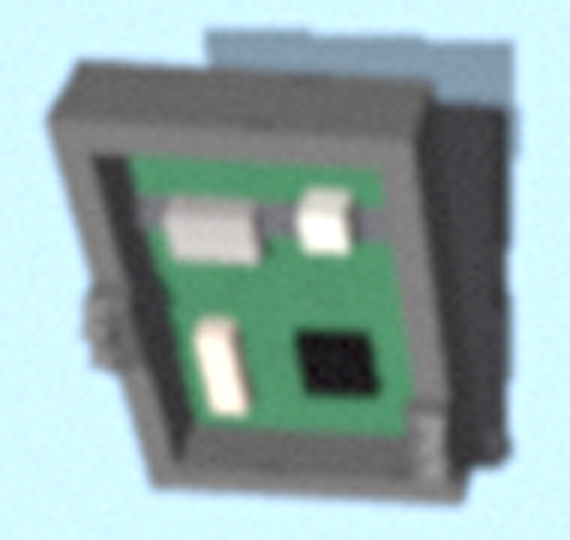

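View pics/w2_b.png

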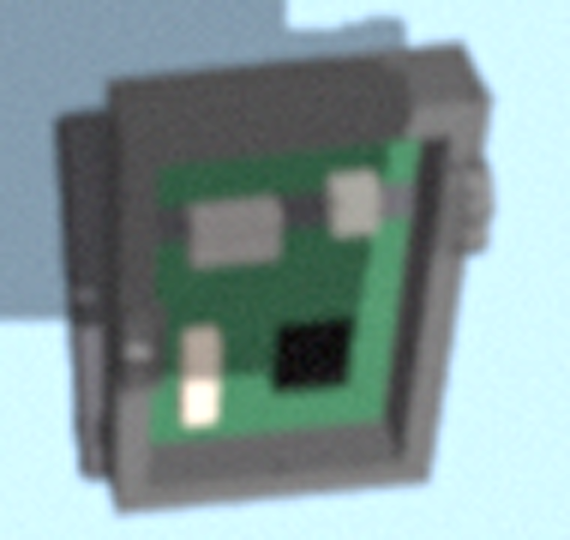

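```bash
cat >> h.py <<'E'
def base_R(a,t=30):
    # x down slope heading yaw a (world), z leans toward heading
    return Ro.from_euler('z',a,degrees=True).as_matrix()@Ro.from_euler('y',t,degrees=True).as_matrix()
E
cat > fitb.py <<'E'
from h import *
from scipy.optimize import least_squares
c=dict(np.load("w2.npz"))
obs=dict(a=((105,95),[((-55,-40),(50,120)),((-55,40),(415,142)),((55,40),(465,503)),((55,-40),(153,488))]),
 b=((285,85),[((-55,40),(490,98)),((55,40),(430,480)),((55,-40),(120,512))]))
for n,(o,L) in obs.items():
    m=np.array([[p[0],p[1],0] for p,_ in L])/1000
    q=np.array([[(x+.5)/6-.5+o[0],(y+.5)/6-.5+o[1]] for _,(x,y) in L])
    f=lambda s:(proj(c,m@base_R(s[2]*100).T+[s[0],s[1],.065])-q).ravel()
    r=least_squares(f,[.63,-.09 if n=="a" else .18,0])
    print(n,r.x*[1,1,100],r.fun.round(2))
    s=r.x
    im=c["image"][o[1]:o[1]+90,o[0]:o[0]+95]
    im=cv2.resize(im,None,fx=6,fy=6,interpolation=cv2.INTER_CUBIC)
    im=np.clip(im.astype(float)*1.5,0,255).astype(np.uint8)
    def line(P,col):
        P=np.array(P,float)/1000
        z=((proj(c,P@base_R(s[2]*100).T+[s[0],s[1],.065])-o+.5)*6-.5)
        cv2.polylines(im,[np.round(z).astype(np.int32)],True,col,1)
    line([(-55,-40,0),(55,-40,0),(55,40,0),(-55,40,0)],(255,0,0))
    for x,y in [(30 if n=="a" else -30,35),(0,-35)]:
        line([(x-11,y-5,0),(x+11,y-5,0),(x+11,y+5,0),(x-11,y+5,0)],(255,255,0))
        line([(x-11,y,13),(x+11,y,13)],(0,255,255))
    cv2.imwrite(f"pics/fit_{n}.png",im[:,:,::-1])
E
python3 fitb.py
```

```text
a [ 0.65514692 -0.10202025 -3.34890623] [-0.32 -0.36  0.08 -0.22  0.14  0.66  0.14  0.07]
b [0.63899309 0.1570151  6.50033149] [ 0.24 -0.44  0.21  0.1  -0.51  0.46]
```

View pics/fit_a.png

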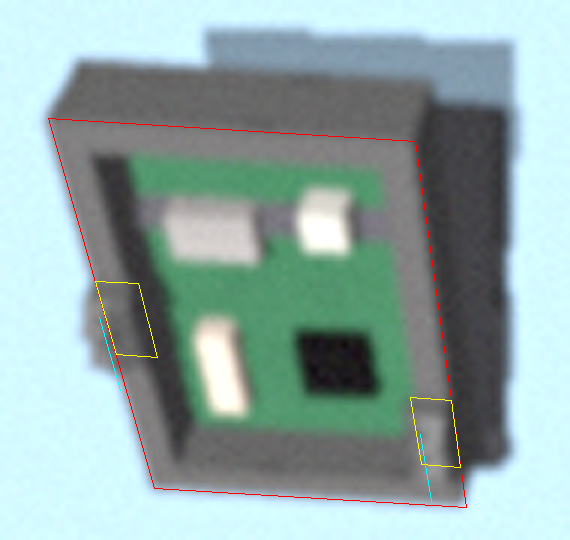

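View pics/fit_b.png

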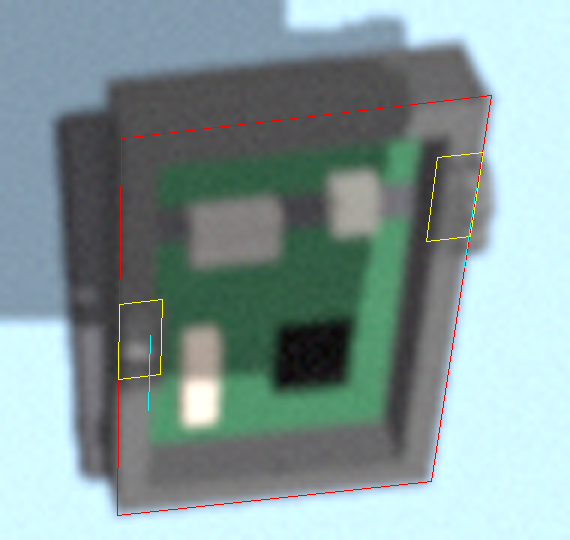

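Run:
```python
from h import *
from rig import bot
st=bot.read_state();p=st["position"]
R=yaw(162.75)
show(plan(p,yaw(180.),np.array([.4461,-.0069,.10]),R,18)[::3])
```

```text
[0.47, -0.12, 0.64, 0.0, 0.0, 0.96]
[0.47, -0.14, 0.64, 0.0, 0.0, 0.96]
[0.46, -0.17, 0.64, 0.0, 0.0, 0.96]
[0.45, -0.19, 0.64, 0.0, 0.0, 0.96]
[0.44, -0.21, 0.64, 0.0, 0.0, 0.96]
[0.43, -0.23, 0.64, 0.0, 0.0, 0.96]
```

Call:
move_arm --moves '[{"hand": 87, "x": 0.47, "y": -0.12, "z": 0.64, "wx": 0, "wy": 0, "wz": 0.96}, {"hand": 87, "x": 0.47, "y": -0.13, "z": 0.64, "wx": 0, "wy": 0, "wz": 0.96}, {"hand": 87, "x": 0.47, "y": -0.13, "z": 0.64, "wx": 0, "wy": 0, "wz": 0.96}, {"hand": 87, "x": 0.47, "y": -0.14, "z": 0.64, "wx": 0, "wy": 0, "wz": 0.96}, {"hand": 87, "x": 0.47, "y": -0.15, "z": 0.64, "wx": 0, "wy": 0, "wz": 0.96}, {"hand": 87, "x": 0.46, "y": -0.16, "z": 0.64, "wx": 0, "wy": 0, "wz": 0.96}, {"hand": 87, "x": 0.46, "y": -0.17, "z": 0.64, "wx": 0, "wy": 0, "wz": 0.96}, {"hand": 87, "x": 0.46, "y": -0.17, "z": 0.64, "wx": 0, "wy": 0, "wz": 0.96}, {"hand": 87, "x": 0.45, "y": -0.18, "z": 0.64, "wx": 0, "wy": 0, "wz": 0.96}, {"hand": 87, "x": 0.45, "y": -0.19, "z": 0.64, "wx": 0, "wy": 0, "wz": 0.96}, {"hand": 87, "x": 0.45, "y": -0.2, "z": 0.64, "wx": 0, "wy": 0, "wz": 0.96}, {"hand": 87, "x": 0.44, "y": -0.2, "z": 0.64, "wx": 0, "wy": 0, "wz": 0.96}, {"hand": 87, "x": 0.44, "y": -0.21, "z": 0.64, "wx": 0, "wy": 0, "wz": 0.96}, {"hand": 87, "x": 0.44, "y": -0.22, "z": 0.64, "wx": 0, "wy": 0, "wz": 0.96}, {"hand": 87, "x": 0.44, "y": -0.23, "z": 0.64, "wx": 0, "wy": 0, "wz": 0.96}, {"hand": 87, "x": 0.43, "y": -0.23, "z": 0.64, "wx": 0, "wy": 0, "wz": 0.96}, {"hand": 87, "x": 0.43, "y": -0.24, "z": 0.64, "wx": 0, "wy": 0, "wz": 0.96}, {"hand": 87, "x": 0.43, "y": -0.24, "z": 0.64, "wx": 0, "wy": 0, "wz": 0.96}, {"hand": 87, "x": 0, "y": 0, "z": 0, "wx": 0, "wy": 0, "wz": 0}, {"hand": 87, "x": 0, "y": 0, "z": 0, "wx": 0, "wy": 0, "wz": 0}]'

```text
time_s: 6.6
position: [0.4459, -0.008, 0.1003]
tcp_rot: [[-0.955, 0.296, 0.001], [0.296, 0.955, -0.0], [-0.001, 0.0, -1.0]]
force: [-0.5, 0.4, 0.7]
opening: 1.002
```

```bash
cat > snap.py <<'E'
import sys
from h import *
from rig import bot,vision
n=sys.argv[1]; cam=sys.argv[2] if len(sys.argv)>2 else "wrist"
st=bot.read_state(); c=vision.capture(cam)
print(st["time_s"],st["position"].round(4),st["force"].round(1),st["opening"]); print(st["tcp_rot"].round(4).tolist(),st["joint_positions"].round(1))
if cam=="wrist": c["pose"]=wpose(st,c)
np.savez(n+".npz",**c,p=st["position"],R=st["tcp_rot"])
cv2.imwrite(f"pics/{n}.png",cv2.resize(c["image"][:,:,::-1],(800,600),interpolation=cv2.INTER_CUBIC))
E
python3 snap.py w3
python3 - <<'E'
from h import *
c=dict(np.load("w3.npz"))
print("to go", (c["R"].T@(np.array([.4461,-.0069,.017])-c["p"])/.025).round(3))
E
```

```text
6.6 [ 0.4459 -0.008   0.1003] [-0.5  0.4  0.7] 1.001596332990404
[[-0.9553, 0.2957, 0.0009], [0.2957, 0.9553, -0.0002], [-0.0009, 0.0001, -1.0]] [-15.4  29.2 113.8   0.   36.9 -88.2]
to go [0.01  0.044 3.331]
```

View pics/w3.png

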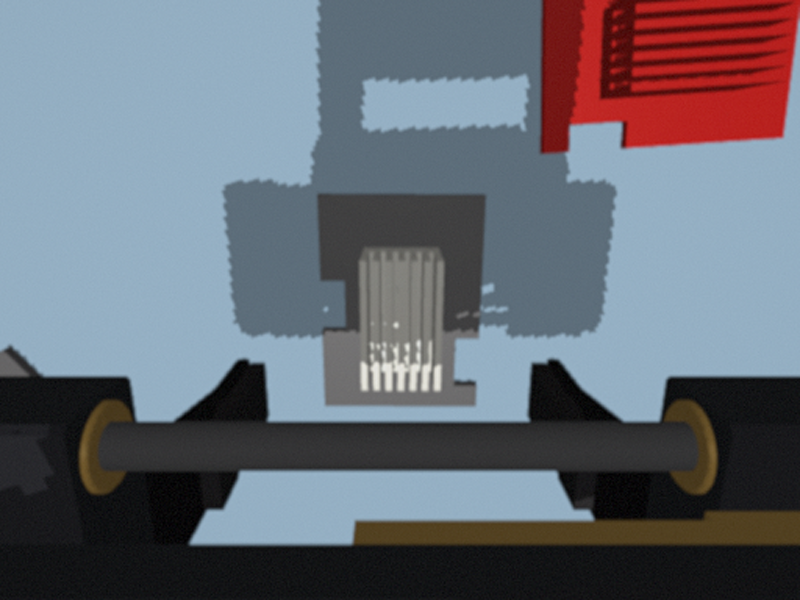

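```bash
cat > fitc.py <<'E'
from h import *
from scipy.optimize import least_squares
def fit(n,L,x0):
    c=dict(np.load(n+".npz"))
    m=np.array([[p[0],p[1],6] for p,_ in L])/1000
    q=np.array([[(x+.5)/1.5625-.5,(y+.5)/1.5625-.5] for _,(x,y) in L])
    f=lambda s:(proj(c,m@Ro.from_euler('z',s[2]*100,degrees=True).as_matrix().T+[s[0],s[1],0])-q).ravel()
    r=least_squares(f,[x0[0],x0[1],x0[2]/100]); print(r.x*[1,1,100],r.fun.round(2))
E
python3 - <<'E'
from fitc import *
fit("w3",[((-55,-40),(318,194)),((-55,40),(485,194)),((55,-40),(325,405)),((55,40),(476,405))],(.446,-.007,-17))
E
```

```text
[ 4.45994219e-01 -5.90106196e-03 -1.73442519e+01] [-0.59 -0.02  0.44  0.19  0.26 -0.21 -0.09  0.03]
```

Call:
move_arm --moves '[{"hand": 87, "x": 0, "y": 0.03, "z": 0.6, "wx": 0, "wy": 0, "wz": 0}, {"hand": 87, "x": 0, "y": 0.03, "z": 0.6, "wx": 0, "wy": 0, "wz": 0}, {"hand": 87, "x": 0, "y": 0, "z": 0.6, "wx": 0, "wy": 0, "wz": 0}, {"hand": 87, "x": 0, "y": 0, "z": 0.6, "wx": 0, "wy": 0, "wz": 0}, {"hand": 87, "x": 0, "y": 0, "z": 0.5, "wx": 0, "wy": 0, "wz": 0}, {"hand": 87, "x": 0, "y": 0, "z": 0.43, "wx": 0, "wy": 0, "wz": 0}, {"hand": 60, "x": 0, "y": 0, "z": 0, "wx": 0, "wy": 0, "wz": 0}, {"hand": 50, "x": 0, "y": 0, "z": 0, "wx": 0, "wy": 0, "wz": 0}, {"hand": 25, "x": 0, "y": 0, "z": 0, "wx": 0, "wy": 0, "wz": 0}, {"hand": 25, "x": 0, "y": 0, "z": 0, "wx": 0, "wy": 0, "wz": 0}, {"hand": 25, "x": 0, "y": 0, "z": 0, "wx": 0, "wy": 0, "wz": 0}, {"hand": 25, "x": 0, "y": 0, "z": 0, "wx": 0, "wy": 0, "wz": 0}, {"hand": 25, "x": 0, "y": 0, "z": 0, "wx": 0, "wy": 0, "wz": 0}]'

```text
time_s: 7.95
position: [0.4463, -0.0066, 0.0164]
tcp_rot: [[-0.955, 0.296, 0.0], [0.296, 0.955, -0.0], [-0.0, 0.0, -1.0]]
force: [-0.9, -0.1, -0.3]
opening: 0.45
```

```bash
python3 snap.py w4
```

```text
7.95 [ 0.4463 -0.0066  0.0164] [-0.9 -0.1 -0.3] 0.44957506347845766
[[-0.9553, 0.2957, 0.0002], [0.2957, 0.9553, -0.0001], [-0.0003, 0.0, -1.0]] [-15.2  39.8 116.1   0.   24.1 -88. ]
```

View pics/w4.png

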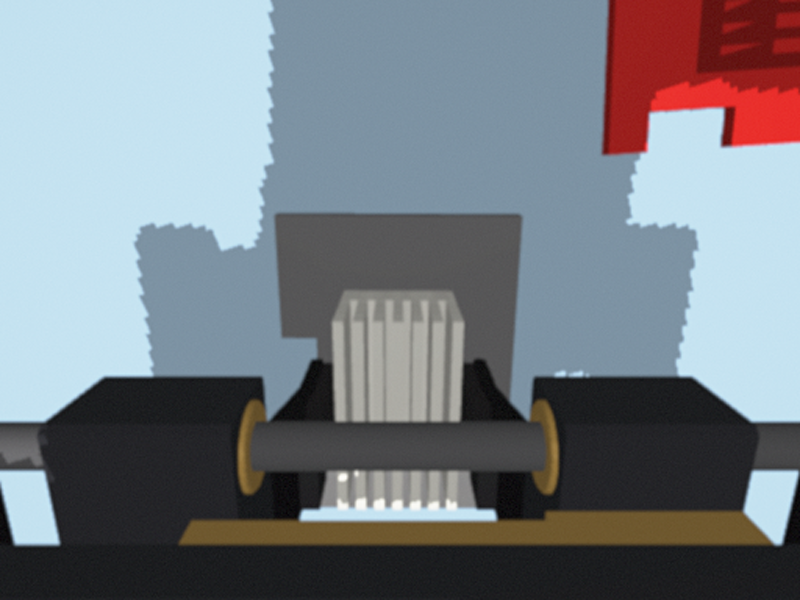

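Call:
move_arm --moves '[{"hand": 25, "x": 0, "y": 0, "z": 0, "wx": 0, "wy": 0, "wz": 0}, {"hand": 25, "x": 0, "y": 0, "z": 0, "wx": 0, "wy": 0, "wz": 0}, {"hand": 25, "x": 0, "y": 0, "z": -0.2, "wx": 0, "wy": 0, "wz": 0}, {"hand": 25, "x": 0, "y": 0, "z": -0.4, "wx": 0, "wy": 0, "wz": 0}, {"hand": 25, "x": 0, "y": 0, "z": -0.6, "wx": 0, "wy": 0, "wz": 0}, {"hand": 25, "x": 0, "y": 0, "z": -0.8, "wx": 0, "wy": 0, "wz": 0}, {"hand": 25, "x": 0, "y": 0, "z": -0.8, "wx": 0, "wy": 0, "wz": 0}, {"hand": 25, "x": 0, "y": 0, "z": -0.8, "wx": 0, "wy": 0, "wz": 0}, {"hand": 25, "x": 0, "y": 0, "z": -0.8, "wx": 0, "wy": 0, "wz": 0}, {"hand": 25, "x": 0, "y": 0, "z": -0.8, "wx": 0, "wy": 0, "wz": 0}, {"hand": 25, "x": 0, "y": 0, "z": -0.8, "wx": 0, "wy": 0, "wz": 0}, {"hand": 25, "x": 0, "y": 0, "z": -0.8, "wx": 0, "wy": 0, "wz": 0}, {"hand": 25, "x": 0, "y": 0, "z": -0.8, "wx": 0, "wy": 0, "wz": 0}, {"hand": 25, "x": 0, "y": 0, "z": -0.4, "wx": 0, "wy": 0, "wz": 0}, {"hand": 25, "x": 0, "y": 0, "z": 0, "wx": 0, "wy": 0, "wz": 0}]'

```text
time_s: 9.5
position: [0.4467, -0.0066, 0.2177]
tcp_rot: [[-0.955, 0.296, 0.003], [0.296, 0.955, -0.001], [-0.003, 0.0, -1.0]]
force: [0.9, -0.5, -2.5]
opening: 0.411
```

```bash
python3 snap.py w5
```

```text
9.5 [ 0.4467 -0.0066  0.2177] [ 0.9 -0.5 -2.5] 0.4109719347514524
[[-0.9553, 0.2955, 0.0031], [0.2955, 0.9553, -0.0008], [-0.0032, 0.0001, -1.0]] [-15.2  16.9 107.1   0.   55.8 -88. ]
```

View pics/w5.png

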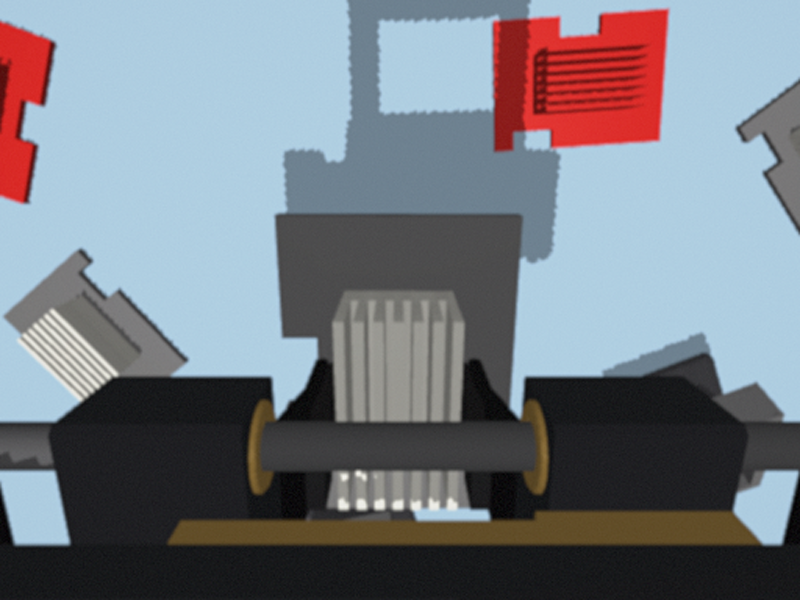

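```bash
cat > hand.py <<'E'
from h import *
from scipy.optimize import least_squares
D=np.diag([-1.,1,-1])
def inhand(n,L,zt):
    c=dict(np.load(n+".npz"))
    m=np.array([[p[0],p[1],6] for p,_ in L])/1000
    q=np.array([[(x+.5)/1.5625-.5,(y+.5)/1.5625-.5] for _,(x,y) in L])
    P=c["hand_eye"]
    def f(s):
        Rt=D@Ro.from_euler('z',s[2]*100,degrees=True).as_matrix()
        return (proj(c,m@Rt.T+[s[0],s[1],s[3]],P)-q).ravel()
    g=lambda s:f(np.r_[s,zt])
    r=least_squares(g,[0,0,0]); print("fixed z",r.x*[1e3,1e3,100],r.fun.round(2))
    r=least_squares(f,[0,0,0,zt]); print("free z",r.x*[1e3,1e3,100,1e3],r.fun.round(2))
if __name__=="__main__":
    inhand("w5",[((-55,-40),(276,214)),((-55,40),(521,214)),((-13,-40),(282,338)),((-13,-28),(317,338))],.0164)
E
python3 hand.py
```

```text
fixed z [0.3926541  0.77716742 0.04060373] [-0.98  0.49  0.61  0.28  0.28 -0.38  0.12 -0.4 ]
free z [ 0.32715359  0.74977324  0.04239838 16.72006429] [-0.89  0.55  0.4   0.34  0.36 -0.47  0.16 -0.48]
```

```bash
cat > tgt.py <<'E'
from h import *
D=np.diag([-1.,1,-1])
def tgt(o,a,h,zt=.0164,off=(.0003,.00075)):
    Rb=base_R(a); R1=Rb@D
    return np.array(o)+Rb[:,2]*(zt+h)-R1@np.array([off[0],off[1],0]),R1
def go(p,R,p1,R1):
    print("tool shift",(R.T@(p1-p)/.025).round(3),"rot",np.degrees(Ro.from_matrix(R.T@R1).as_rotvec()).round(2))
A=((.6551,-.1020,.065),-3.35); B=((.6390,.1570,.065),6.5)
E
python3 - <<'E'
from tgt import *
from rig import bot
st=bot.read_state()
p1,R1=tgt(*A,.08); print(p1)
show(plan(st["position"],yaw(162.75),p1,R1,14))
E
```

```text
[ 0.70343317 -0.10558048  0.14833485]
[-0.79, -0.05, 0.2, 0.26, 2.13, -0.97]
[-0.79, -0.06, 0.17, 0.26, 2.13, -0.97]
[-0.8, -0.08, 0.14, 0.26, 2.13, -0.97]
[-0.8, -0.09, 0.11, 0.26, 2.13, -0.97]
[-0.8, -0.1, 0.08, 0.26, 2.13, -0.97]
[-0.8, -0.12, 0.05, 0.26, 2.13, -0.97]
[-0.8, -0.13, 0.02, 0.26, 2.13, -0.97]
[-0.8, -0.14, -0.01, 0.26, 2.13, -0.97]
[-0.8, -0.16, -0.04, 0.26, 2.13, -0.97]
[-0.79, -0.17, -0.07, 0.26, 2.13, -0.97]
[-0.78, -0.19, -0.1, 0.26, 2.13, -0.97]
[-0.78, -0.2, -0.12, 0.26, 2.13, -0.97]
[-0.77, -0.21, -0.15, 0.26, 2.13, -0.97]
[-0.76, -0.23, -0.18, 0.26, 2.13, -0.97]
```

Call:
move_arm --moves '[{"hand": 25, "x": -0.79, "y": -0.05, "z": 0.2, "wx": 0.26, "wy": 2.13, "wz": -0.97}, {"hand": 25, "x": -0.79, "y": -0.06, "z": 0.17, "wx": 0.26, "wy": 2.13, "wz": -0.97}, {"hand": 25, "x": -0.8, "y": -0.08, "z": 0.14, "wx": 0.26, "wy": 2.13, "wz": -0.97}, {"hand": 25, "x": -0.8, "y": -0.09, "z": 0.11, "wx": 0.26, "wy": 2.13, "wz": -0.97}, {"hand": 25, "x": -0.8, "y": -0.1, "z": 0.08, "wx": 0.26, "wy": 2.13, "wz": -0.97}, {"hand": 25, "x": -0.8, "y": -0.12, "z": 0.05, "wx": 0.26, "wy": 2.13, "wz": -0.97}, {"hand": 25, "x": -0.8, "y": -0.13, "z": 0.02, "wx": 0.26, "wy": 2.13, "wz": -0.97}, {"hand": 25, "x": -0.8, "y": -0.14, "z": -0.01, "wx": 0.26, "wy": 2.13, "wz": -0.97}, {"hand": 25, "x": -0.8, "y": -0.16, "z": -0.04, "wx": 0.26, "wy": 2.13, "wz": -0.97}, {"hand": 25, "x": -0.79, "y": -0.17, "z": -0.07, "wx": 0.26, "wy": 2.13, "wz": -0.97}, {"hand": 25, "x": -0.78, "y": -0.19, "z": -0.1, "wx": 0.26, "wy": 2.13, "wz": -0.97}, {"hand": 25, "x": -0.78, "y": -0.2, "z": -0.12, "wx": 0.26, "wy": 2.13, "wz": -0.97}, {"hand": 25, "x": -0.77, "y": -0.21, "z": -0.15, "wx": 0.26, "wy": 2.13, "wz": -0.97}, {"hand": 25, "x": -0.76, "y": -0.23, "z": -0.18, "wx": 0.26, "wy": 2.13, "wz": -0.97}, {"hand": 25, "x": 0, "y": 0, "z": 0, "wx": 0, "wy": 0, "wz": 0}, {"hand": 25, "x": 0, "y": 0, "z": 0, "wx": 0, "wy": 0, "wz": 0}]'

```text
time_s: 11.15
position: [0.7029, -0.1051, 0.1442]
tcp_rot: [[-0.863, 0.058, -0.503], [0.049, 0.998, 0.03], [0.503, 0.001, -0.864]]
force: [-0.0, 0.5, -2.9]
opening: 0.411
```

```bash
python3 snap.py w6
python3 - <<'E'
from tgt import *
c=dict(np.load("w6.npz"))
go(c["p"],c["R"],*tgt(*A,.08))
E
```

```text
11.15 [ 0.7029 -0.1051  0.1442] [-0.   0.5 -2.9] 0.4110277454367981
[[-0.8626, 0.0578, -0.5025], [0.0494, 0.9983, 0.03], [0.5034, 0.0011, -0.864]] [ -15.    57.1   43.7   -6.1  108.8 -102.1]
tool shift [ 0.066 -0.016 -0.154] rot [ 0.04 -0.23  0.07]
```

View pics/w6.png

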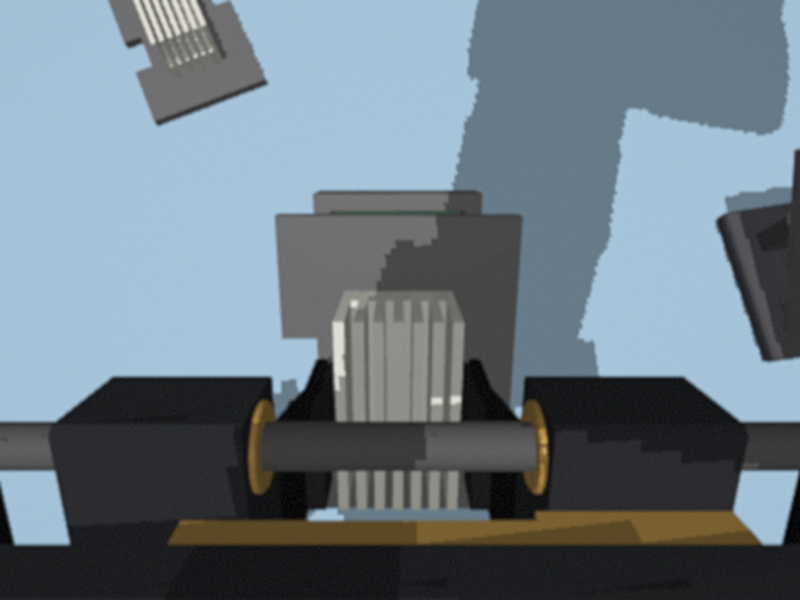

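```bash
cat > ov.py <<'E'
import sys
from tgt import *
def ov(n,base,out,box,k=6,gain=1.5,off=(.0003,.00075)):
    c=dict(np.load(n+".npz")); u,v,w,h=box
    im=cv2.resize(c["image"][v:v+h,u:u+w],None,fx=k,fy=k,interpolation=cv2.INTER_CUBIC)
    im=np.clip(im.astype(float)*gain,0,255).astype(np.uint8)
    o,a=base; Rb=base_R(a)
    P=np.array([(-55,-40,0),(-55,40,0)])/1000.@Rb.T+o
    print("pred rim",proj(c,P).round(2).tolist())
    P2=np.array([(-55,-40,-25),(-55,40,-25)])/1000.@Rb.T+o
    print("pred box bottom",proj(c,P2).round(2).tolist())
    for p in proj(c,P): cv2.drawMarker(im,tuple(np.round((p-[u,v]+.5)*k-.5).astype(int).tolist()),(255,0,0),0,20,1)
    cv2.imwrite(f"pics/{out}.png",im[:,:,::-1])
if __name__=="__main__": ov("w6",A,"ov6",(165,100,180,60),4)
E
python3 ov.py
```

```text
pred rim [[200.18, 123.66], [308.53, 123.62]]
pred box bottom [[204.92, 121.49], [303.82, 121.45]]
```

View pics/ov6.png

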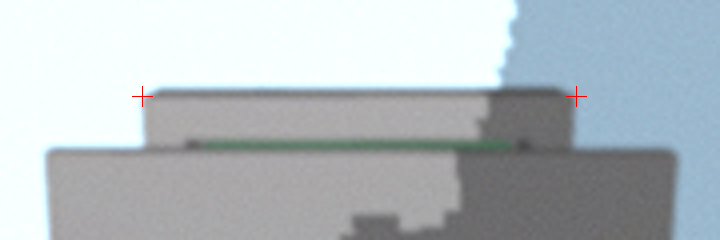

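Call:
move_arm --moves '[{"hand": 25, "x": 0.04, "y": 0, "z": 0.3, "wx": 0.04, "wy": -0.12, "wz": 0.07}, {"hand": 25, "x": 0.04, "y": 0, "z": 0.4, "wx": 0, "wy": -0.11, "wz": 0}, {"hand": 25, "x": 0, "y": 0, "z": 0.4, "wx": 0, "wy": 0, "wz": 0}, {"hand": 25, "x": 0, "y": 0, "z": 0.4, "wx": 0, "wy": 0, "wz": 0}, {"hand": 25, "x": 0, "y": 0, "z": 0.4, "wx": 0, "wy": 0, "wz": 0}, {"hand": 25, "x": 0, "y": 0, "z": 0.3, "wx": 0, "wy": 0, "wz": 0}, {"hand": 25, "x": 0, "y": 0, "z": 0.2, "wx": 0, "wy": 0, "wz": 0}, {"hand": 25, "x": 0, "y": 0, "z": 0, "wx": 0, "wy": 0, "wz": 0}, {"hand": 25, "x": 0, "y": 0, "z": 0, "wx": 0, "wy": 0, "wz": 0}]'

```text
time_s: 12.1
position: [0.6727, -0.1037, 0.0967]
tcp_rot: [[-0.867, 0.058, -0.495], [0.051, 0.998, 0.028], [0.496, -0.001, -0.869]]
force: [-0.5, -0.5, -3.4]
opening: 0.411
```

```bash
python3 snap.py w7
python3 - <<'E'
from tgt import *
c=dict(np.load("w7.npz"))
go(c["p"],c["R"],*tgt(*A,.0))
from ov import ov
ov("w7",A,"ov7",(165,100,180,130),4)
E
```

```text
12.1 [ 0.6727 -0.1037  0.0967] [-0.5 -0.5 -3.4] 0.4107741136651483
[[-0.867, 0.0582, -0.4948], [0.0513, 0.9983, 0.0276], [0.4956, -0.0014, -0.8685]] [ -15.4   56.6   52.4   -6.1  100.  -101.6]
tool shift [-0.029 -0.002  0.795] rot [-0.08  0.29 -0.03]
pred rim [[185.88, 134.35], [323.89, 134.1]]
pred box bottom [[193.39, 130.14], [316.45, 129.91]]
```

View pics/ov7.png

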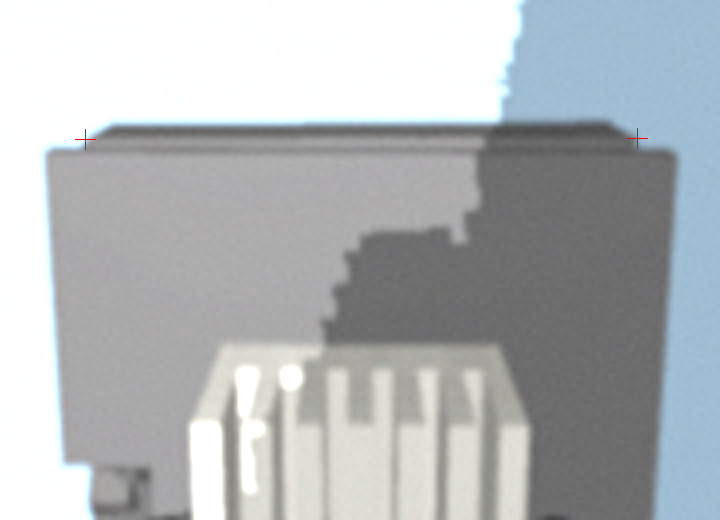

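Call:
move_arm --moves '[{"hand": 25, "x": -0.02, "y": 0, "z": 0.1, "wx": -0.04, "wy": 0.15, "wz": 0}, {"hand": 25, "x": 0, "y": 0, "z": 0.1, "wx": -0.04, "wy": 0.14, "wz": 0}, {"hand": 25, "x": 0, "y": 0, "z": 0.1, "wx": 0, "wy": 0, "wz": 0}, {"hand": 25, "x": 0, "y": 0, "z": 0.1, "wx": 0, "wy": 0, "wz": 0}, {"hand": 25, "x": 0, "y": 0, "z": 0, "wx": 0, "wy": 0, "wz": 0}]'

```text
time_s: 12.65
position: [0.6674, -0.1032, 0.0872]
tcp_rot: [[-0.864, 0.059, -0.501], [0.051, 0.998, 0.03], [0.501, 0.0, -0.865]]
force: [-0.3, 0.2, -3.2]
opening: 0.415
```

```bash
python3 snap.py w8
python3 - <<'E'
from tgt import *
c=dict(np.load("w8.npz"))
go(c["p"],c["R"],*tgt(*A,.0))
from ov import ov
ov("w8",A,"ov8",(165,100,180,130),4)
E
```

```text
12.65 [ 0.6674 -0.1032  0.0872] [-0.3  0.2 -3.2] 0.41500651053216764
[[-0.8637, 0.0589, -0.5006], [0.0509, 0.9983, 0.0297], [0.5015, 0.0002, -0.8652]] [ -15.5   57.    53.4   -6.1   99.1 -101.5]
tool shift [-0.029 -0.009  0.359] rot [ 0.02 -0.1  -0.02]
pred rim [[181.78, 136.55], [327.22, 136.29]]
pred box bottom [[190.06, 132.16], [318.97, 131.93]]
```

View pics/ov8.png

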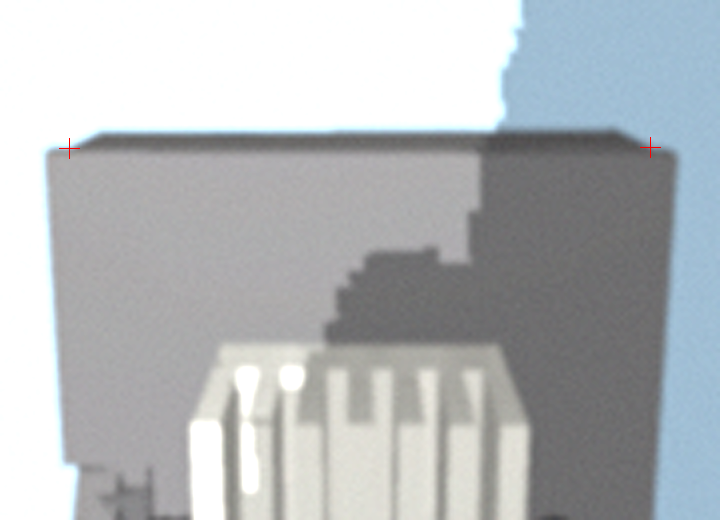

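Call:
move_arm --moves '[{"hand": 25, "x": -0.02, "y": 0, "z": 0.06, "wx": 0, "wy": -0.05, "wz": 0}, {"hand": 25, "x": 0, "y": 0, "z": 0.06, "wx": 0, "wy": 0, "wz": 0}, {"hand": 25, "x": 0, "y": 0, "z": 0.06, "wx": 0, "wy": 0, "wz": 0}, {"hand": 25, "x": 0, "y": 0, "z": 0.05, "wx": 0, "wy": 0, "wz": 0}]'

```text
time_s: 13.1
position: [0.6654, -0.1032, 0.0823]
tcp_rot: [[-0.865, 0.059, -0.499], [0.051, 0.998, 0.029], [0.5, -0.0, -0.866]]
force: [-0.1, -0.4, -3.1]
opening: 0.41
```

```bash
python3 snap.py w9
python3 - <<'E'
from tgt import *
c=dict(np.load("w9.npz"))
go(c["p"],c["R"],*tgt(*A,.0))
from ov import ov
ov("w9",A,"ov9",(165,100,180,130),4)
E
```

```text
13.1 [ 0.6654 -0.1032  0.0823] [-0.1 -0.4 -3.1] 0.41033396125938776
[[-0.8647, 0.0588, -0.4989], [0.051, 0.9983, 0.0294], [0.4998, -0.0, -0.8662]] [ -15.5   57.    54.    -6.1   98.3 -101.5]
tool shift [-0.001 -0.007  0.151] rot [ 0.01  0.02 -0.02]
pred rim [[179.8, 136.3], [329.47, 136.02]]
pred box bottom [[188.53, 131.75], [320.75, 131.5]]
```

View pics/ov9.png

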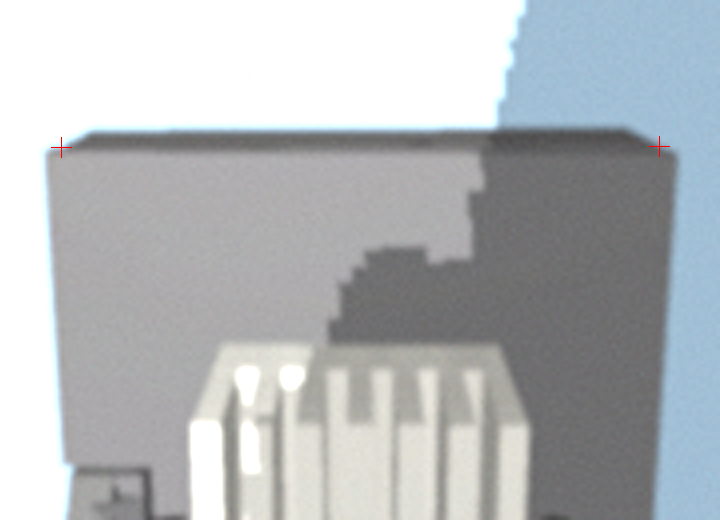

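Call:
move_arm --moves '[{"hand": 25, "x": 0, "y": 0, "z": 0.04, "wx": 0, "wy": 0, "wz": 0}, {"hand": 25, "x": 0, "y": 0, "z": 0.04, "wx": 0, "wy": 0, "wz": 0}, {"hand": 25, "x": 0, "y": 0, "z": 0.03, "wx": 0, "wy": 0, "wz": 0}, {"hand": 25, "x": 0, "y": 0, "z": 0.03, "wx": 0, "wy": 0, "wz": 0}]'

```text
time_s: 13.55
position: [0.6637, -0.1031, 0.0794]
tcp_rot: [[-0.865, 0.059, -0.499], [0.051, 0.998, 0.029], [0.5, -0.0, -0.866]]
force: [-0.0, -0.2, -2.2]
opening: 0.408
```

Call:
move_arm --moves '[{"hand": 25, "x": 0, "y": 0, "z": 0.02, "wx": 0, "wy": 0, "wz": 0}, {"hand": 25, "x": 0, "y": 0, "z": 0.02, "wx": 0, "wy": 0, "wz": 0}]'

```text
time_s: 13.75
position: [0.6634, -0.103, 0.0789]
tcp_rot: [[-0.865, 0.059, -0.498], [0.051, 0.998, 0.029], [0.499, -0.0, -0.866]]
force: [1.4, 0.9, -0.2]
opening: 0.411
```

```bash
python3 snap.py w10
python3 - <<'E'
from tgt import *
c=dict(np.load("w10.npz"))
go(c["p"],c["R"],*tgt(*A,.0))
from ov import ov
ov("w10",A,"ov10",(165,100,180,130),4)
E
```

```text
13.75 [ 0.6634 -0.103   0.0789] [ 1.4  0.9 -0.2] 0.4114002861135227
[[-0.8649, 0.0588, -0.4984], [0.051, 0.9983, 0.0292], [0.4993, -0.0002, -0.8664]] [ -15.6   57.1   54.5   -6.1   97.8 -101.4]
tool shift [ 0.001 -0.008 -0.007] rot [ 0.    0.05 -0.02]
pred rim [[178.1, 137.03], [331.0, 136.74]]
pred box bottom [[187.2, 132.28], [321.94, 132.03]]
```

View pics/ov10.png

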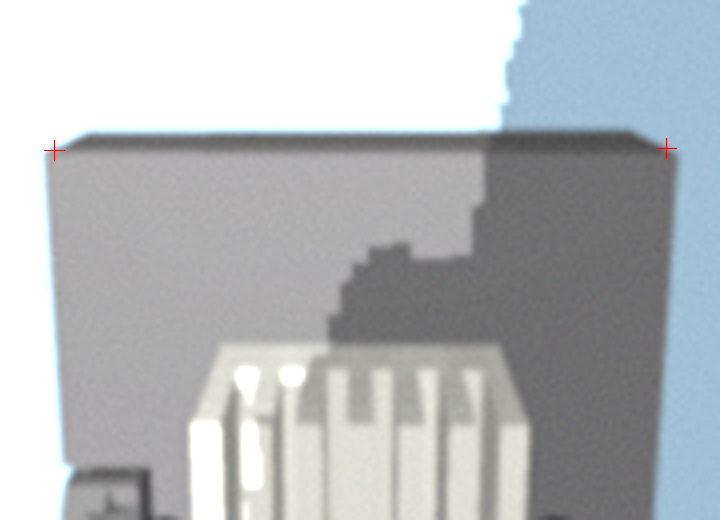

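Call:
move_arm --moves '[{"hand": 25, "x": 0, "y": 0, "z": 0.03, "wx": 0, "wy": 0, "wz": 0}, {"hand": 25, "x": 0, "y": 0, "z": 0.03, "wx": 0, "wy": 0, "wz": 0}, {"hand": 25, "x": 0, "y": 0, "z": 0, "wx": 0, "wy": 0, "wz": 0}]'

```text
time_s: 14.1
position: [0.6634, -0.103, 0.0788]
tcp_rot: [[-0.866, 0.059, -0.497], [0.051, 0.998, 0.029], [0.498, -0.001, -0.867]]
force: [2.9, 0.9, 5.4]
opening: 0.407
```

Call:
move_arm --moves '[{"hand": 40, "x": 0, "y": 0, "z": -0.04, "wx": 0, "wy": 0, "wz": 0}, {"hand": 44, "x": 0, "y": 0, "z": 0, "wx": 0, "wy": 0, "wz": 0}, {"hand": 48, "x": 0, "y": 0, "z": 0, "wx": 0, "wy": 0, "wz": 0}, {"hand": 48, "x": 0, "y": 0, "z": 0, "wx": 0, "wy": 0, "wz": 0}, {"hand": 48, "x": 0, "y": 0, "z": -0.2, "wx": 0, "wy": 0, "wz": 0}, {"hand": 50, "x": 0, "y": 0, "z": -0.4, "wx": 0, "wy": 0, "wz": 0}, {"hand": 50, "x": 0, "y": 0, "z": -0.6, "wx": 0, "wy": 0, "wz": 0}, {"hand": 60, "x": 0, "y": 0, "z": -0.8, "wx": 0, "wy": 0, "wz": 0}, {"hand": 87, "x": 0, "y": 0, "z": -0.9, "wx": 0, "wy": 0, "wz": 0}, {"hand": 87, "x": 0, "y": 0, "z": -0.9, "wx": 0, "wy": 0, "wz": 0}, {"hand": 87, "x": 0, "y": 0, "z": -0.9, "wx": 0, "wy": 0, "wz": 0}, {"hand": 87, "x": 0, "y": 0, "z": -0.9, "wx": 0, "wy": 0, "wz": 0}, {"hand": 87, "x": 0, "y": 0, "z": -0.9, "wx": 0, "wy": 0, "wz": 0}, {"hand": 87, "x": 0, "y": 0, "z": 0, "wx": 0, "wy": 0, "wz": 0}]'

```text
time_s: 15.5
position: [0.7465, -0.1082, 0.2228]
tcp_rot: [[-0.869, 0.059, -0.492], [0.052, 0.998, 0.027], [0.492, -0.002, -0.87]]
force: [0.8, -0.0, 0.2]
opening: 0.989
```

```bash
python3 snap.py w11
```

```text
15.5 [ 0.7465 -0.1082  0.2228] [ 0.8 -0.   0.2] 0.989397631619771
[[-0.8689, 0.0587, -0.4915], [0.052, 0.9983, 0.0273], [0.4923, -0.0019, -0.8704]] [ -14.5   58.3   28.8   -6.5  121.7 -103.1]
```

View pics/w11.png

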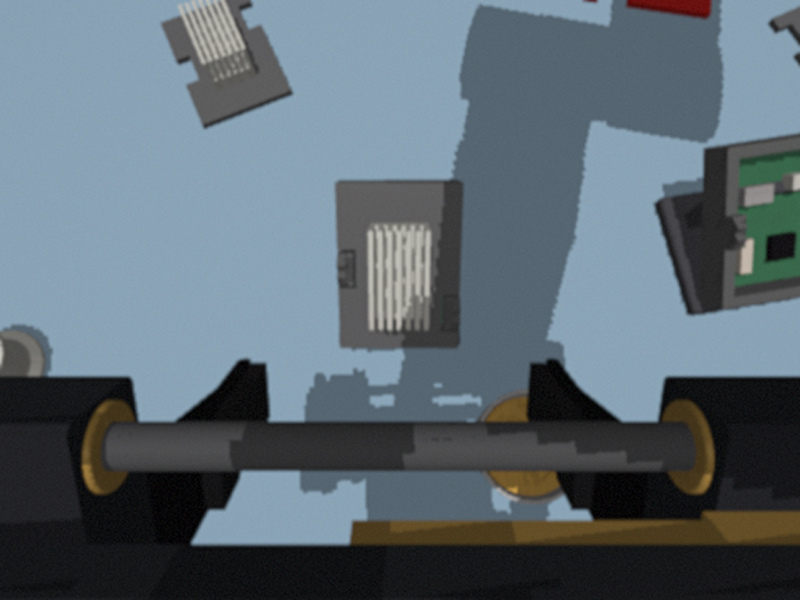

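Run:
```python
from tgt import *
c=dict(np.load("w11.npz"))
r=plan(c["p"],c["R"],np.array([.4371,-.2404,.15]),yaw(200.8),19); show(r)
```

```text
[0.48, -0.32, 0.45, 0.32, -1.53, -1.24]
[0.49, -0.3, 0.43, 0.32, -1.53, -1.24]
[0.51, -0.29, 0.42, 0.32, -1.53, -1.24]
[0.53, -0.28, 0.41, 0.32, -1.53, -1.24]
[0.55, -0.26, 0.4, 0.32, -1.53, -1.24]
[0.56, -0.25, 0.38, 0.32, -1.53, -1.24]
[0.58, -0.23, 0.37, 0.32, -1.53, -1.24]
[0.59, -0.22, 0.36, 0.32, -1.53, -1.24]
[0.61, -0.2, 0.34, 0.32, -1.53, -1.24]
[0.62, -0.19, 0.33, 0.32, -1.53, -1.24]
[0.63, -0.17, 0.31, 0.32, -1.53, -1.24]
[0.64, -0.16, 0.29, 0.32, -1.53, -1.24]
[0.65, -0.14, 0.28, 0.32, -1.53, -1.24]
[0.66, -0.13, 0.26, 0.32, -1.53, -1.24]
[0.67, -0.11, 0.24, 0.32, -1.53, -1.24]
[0.68, -0.09, 0.23, 0.32, -1.53, -1.24]
[0.69, -0.08, 0.21, 0.32, -1.53, -1.24]
[0.7, -0.06, 0.19, 0.32, -1.53, -1.24]
[0.7, -0.05, 0.17, 0.32, -1.53, -1.24]
```

Call:
move_arm --moves '[{"hand": 87, "x": 0.48, "y": -0.32, "z": 0.45, "wx": 0.32, "wy": -1.53, "wz": -1.24}, {"hand": 87, "x": 0.49, "y": -0.3, "z": 0.43, "wx": 0.32, "wy": -1.53, "wz": -1.24}, {"hand": 87, "x": 0.51, "y": -0.29, "z": 0.42, "wx": 0.32, "wy": -1.53, "wz": -1.24}, {"hand": 87, "x": 0.53, "y": -0.28, "z": 0.41, "wx": 0.32, "wy": -1.53, "wz": -1.24}, {"hand": 87, "x": 0.55, "y": -0.26, "z": 0.4, "wx": 0.32, "wy": -1.53, "wz": -1.24}, {"hand": 87, "x": 0.56, "y": -0.25, "z": 0.38, "wx": 0.32, "wy": -1.53, "wz": -1.24}, {"hand": 87, "x": 0.58, "y": -0.23, "z": 0.37, "wx": 0.32, "wy": -1.53, "wz": -1.24}, {"hand": 87, "x": 0.59, "y": -0.22, "z": 0.36, "wx": 0.32, "wy": -1.53, "wz": -1.24}, {"hand": 87, "x": 0.61, "y": -0.2, "z": 0.34, "wx": 0.32, "wy": -1.53, "wz": -1.24}, {"hand": 87, "x": 0.62, "y": -0.19, "z": 0.33, "wx": 0.32, "wy": -1.53, "wz": -1.24}, {"hand": 87, "x": 0.63, "y": -0.17, "z": 0.31, "wx": 0.32, "wy": -1.53, "wz": -1.24}, {"hand": 87, "x": 0.64, "y": -0.16, "z": 0.29, "wx": 0.32, "wy": -1.53, "wz": -1.24}, {"hand": 87, "x": 0.65, "y": -0.14, "z": 0.28, "wx": 0.32, "wy": -1.53, "wz": -1.24}, {"hand": 87, "x": 0.66, "y": -0.13, "z": 0.26, "wx": 0.32, "wy": -1.53, "wz": -1.24}, {"hand": 87, "x": 0.67, "y": -0.11, "z": 0.24, "wx": 0.32, "wy": -1.53, "wz": -1.24}, {"hand": 87, "x": 0.68, "y": -0.09, "z": 0.23, "wx": 0.32, "wy": -1.53, "wz": -1.24}, {"hand": 87, "x": 0.69, "y": -0.08, "z": 0.21, "wx": 0.32, "wy": -1.53, "wz": -1.24}, {"hand": 87, "x": 0.7, "y": -0.06, "z": 0.19, "wx": 0.32, "wy": -1.53, "wz": -1.24}, {"hand": 87, "x": 0.7, "y": -0.05, "z": 0.17, "wx": 0.32, "wy": -1.53, "wz": -1.24}, {"hand": 87, "x": 0, "y": 0, "z": 0, "wx": 0, "wy": 0, "wz": 0}]'

```text
time_s: 17.55
position: [0.4303, -0.2383, 0.1474]
tcp_rot: [[-0.936, -0.351, -0.013], [-0.351, 0.937, 0.006], [0.01, 0.01, -1.0]]
force: [-1.2, 0.1, -0.8]
opening: 1.001
```

```bash
python3 snap.py w12;  python3 - <<'E'
from tgt import *
c=dict(np.load("w12.npz"))
go(c["p"],c["R"],np.array([.4371,-.2404,.10]),yaw(200.8))
E
```

```text
17.55 [ 0.4303 -0.2383  0.1474] [-1.2  0.1 -0.8] 1.0007958178313912
[[-0.9365, -0.3505, -0.0129], [-0.3506, 0.9365, 0.0062], [0.0099, 0.0103, -0.9999]] [ -41.9   27.   104.7   -0.3   49.2 -152.2]
tool shift [-0.246 -0.194  1.89 ] rot [ 0.59 -0.57 -0.28]
```

View pics/w12.png

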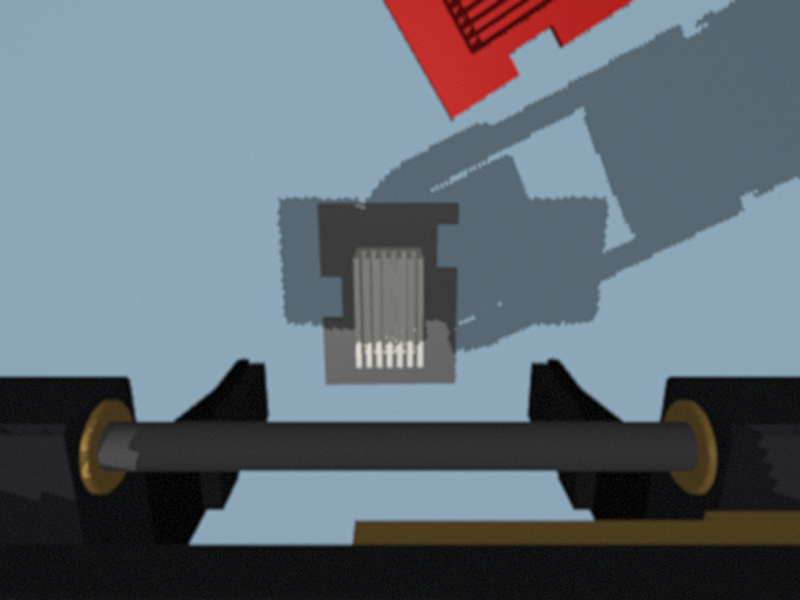

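Run:
```python
from fitc import *
fit("w12",[((-55,-40),(319,204)),((-55,40),(458,204)),((55,-40),(326,383)),((55,40),(455,382))],(.437,-.24,20))
```

```text
[ 0.43772082 -0.23946179 20.75481764] [-0.75 -0.2   0.94 -0.72 -0.13  0.61 -0.07  0.57]
```

Call:
move_arm --moves '[{"hand": 87, "x": -0.1, "y": -0.08, "z": 0.4, "wx": 0.3, "wy": -0.3, "wz": -0.14}, {"hand": 87, "x": -0.1, "y": -0.08, "z": 0.7, "wx": 0.29, "wy": -0.27, "wz": -0.14}, {"hand": 87, "x": -0.07, "y": -0.02, "z": 0.7, "wx": 0, "wy": 0, "wz": 0}, {"hand": 87, "x": 0, "y": 0, "z": 0.7, "wx": 0, "wy": 0, "wz": 0}, {"hand": 87, "x": 0, "y": 0, "z": 0.5, "wx": 0, "wy": 0, "wz": 0}, {"hand": 87, "x": 0, "y": 0, "z": 0.3, "wx": 0, "wy": 0, "wz": 0}, {"hand": 87, "x": 0, "y": 0, "z": 0, "wx": 0, "wy": 0, "wz": 0}, {"hand": 87, "x": 0, "y": 0, "z": 0, "wx": 0, "wy": 0, "wz": 0}]'

```text
time_s: 18.4
position: [0.4428, -0.2416, 0.0661]
tcp_rot: [[-0.934, -0.358, 0.005], [-0.358, 0.934, -0.004], [-0.003, -0.005, -1.0]]
force: [-0.6, 0.0, 0.1]
opening: 0.999
```

```bash
python3 snap.py w13;  python3 - <<'E'
from tgt import *
c=dict(np.load("w13.npz"))
go(c["p"],c["R"],np.array([.4374,-.2400,.0165]),yaw(200.8))
E
```

```text
18.4 [ 0.4428 -0.2416  0.0661] [-0.6  0.   0.1] 0.998925572193376
[[-0.9336, -0.3583, 0.0047], [-0.3583, 0.9336, -0.0039], [-0.003, -0.0054, -1.0]] [ -41.3   35.7  106.9    0.    37.1 -152.3]
tool shift [0.186 0.148 1.982] rot [-0.31  0.17  0.19]
```

Call:
move_arm --moves '[{"hand": 87, "x": 0.09, "y": 0.07, "z": 0.3, "wx": -0.15, "wy": 0.08, "wz": 0.1}, {"hand": 87, "x": 0.09, "y": 0.07, "z": 0.4, "wx": -0.15, "wy": 0.08, "wz": 0.09}, {"hand": 87, "x": 0, "y": 0, "z": 0.3, "wx": 0, "wy": 0, "wz": 0}, {"hand": 87, "x": 0, "y": 0, "z": 0, "wx": 0, "wy": 0, "wz": 0}, {"hand": 87, "x": 0, "y": 0, "z": 0, "wx": 0, "wy": 0, "wz": 0}]'

```text
time_s: 18.95
position: [0.4368, -0.24, 0.0405]
tcp_rot: [[-0.935, -0.355, -0.001], [-0.355, 0.935, 0.001], [0.0, 0.001, -1.0]]
force: [-0.6, -0.1, -0.6]
opening: 1.001
```

```bash
python3 snap.py w14;  python3 - <<'E'
from tgt import *
c=dict(np.load("w14.npz"))
go(c["p"],c["R"],np.array([.4374,-.2400,.0165]),yaw(200.8))
E
```

```text
18.95 [ 0.4368 -0.24    0.0405] [-0.6 -0.1 -0.6] 1.0009025528742532
[[-0.935, -0.3547, -0.0007], [-0.3547, 0.935, 0.0008], [0.0003, 0.001, -1.0]] [ -41.7   38.3  108.1    0.    33.6 -152.5]
tool shift [-0.024 -0.009  0.959] rot [ 0.05 -0.02 -0.02]
```

View pics/w14.png

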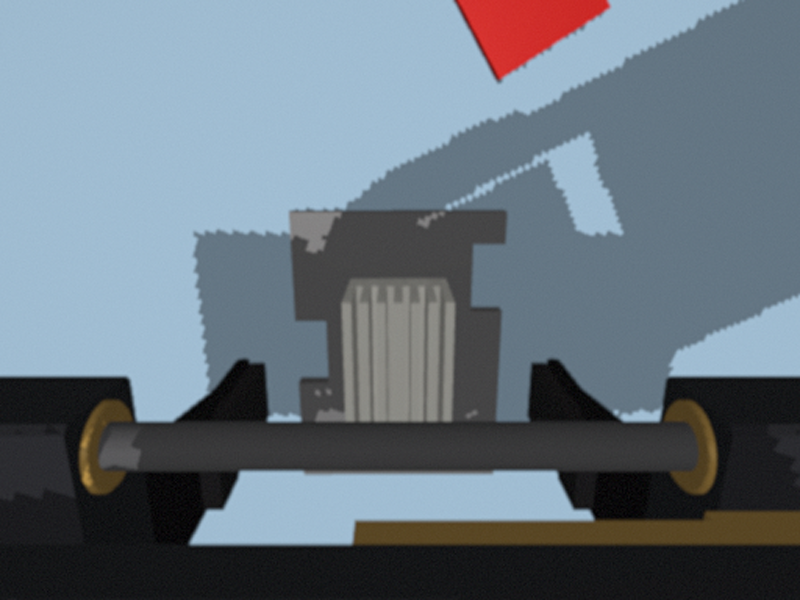

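Aligned, with the cover between the fingers. Next I descend and grip, then lift as for the first cover.

Call:
move_arm --moves '[{"hand": 87, "x": -0.02, "y": -0.01, "z": 0.4, "wx": 0, "wy": 0, "wz": 0}, {"hand": 87, "x": 0, "y": 0, "z": 0.36, "wx": 0, "wy": 0, "wz": 0}, {"hand": 87, "x": 0, "y": 0, "z": 0.2, "wx": 0, "wy": 0, "wz": 0}, {"hand": 60, "x": 0, "y": 0, "z": 0, "wx": 0, "wy": 0, "wz": 0}, {"hand": 50, "x": 0, "y": 0, "z": 0, "wx": 0, "wy": 0, "wz": 0}, {"hand": 25, "x": 0, "y": 0, "z": 0, "wx": 0, "wy": 0, "wz": 0}, {"hand": 25, "x": 0, "y": 0, "z": 0, "wx": 0, "wy": 0, "wz": 0}, {"hand": 25, "x": 0, "y": 0, "z": 0, "wx": 0, "wy": 0, "wz": 0}, {"hand": 25, "x": 0, "y": 0, "z": 0, "wx": 0, "wy": 0, "wz": 0}, {"hand": 25, "x": 0, "y": 0, "z": 0, "wx": 0, "wy": 0, "wz": 0}, {"hand": 25, "x": 0, "y": 0, "z": 0, "wx": 0, "wy": 0, "wz": 0}, {"hand": 25, "x": 0, "y": 0, "z": 0, "wx": 0, "wy": 0, "wz": 0}]'

```text
time_s: 20.2
position: [0.4375, -0.2401, 0.017]
tcp_rot: [[-0.935, -0.355, -0.0], [-0.355, 0.935, 0.0], [-0.0, 0.0, -1.0]]
force: [-0.8, 0.0, 1.2]
opening: 0.409
```

Call:
move_arm --moves '[{"hand": 25, "x": 0, "y": 0, "z": -0.2, "wx": 0, "wy": 0, "wz": 0}, {"hand": 25, "x": 0, "y": 0, "z": -0.4, "wx": 0, "wy": 0, "wz": 0}, {"hand": 25, "x": 0, "y": 0, "z": -0.6, "wx": 0, "wy": 0, "wz": 0}, {"hand": 25, "x": 0, "y": 0, "z": -0.8, "wx": 0, "wy": 0, "wz": 0}, {"hand": 25, "x": 0, "y": 0, "z": -0.8, "wx": 0, "wy": 0, "wz": 0}, {"hand": 25, "x": 0, "y": 0, "z": -0.8, "wx": 0, "wy": 0, "wz": 0}, {"hand": 25, "x": 0, "y": 0, "z": -0.8, "wx": 0, "wy": 0, "wz": 0}, {"hand": 25, "x": 0, "y": 0, "z": -0.8, "wx": 0, "wy": 0, "wz": 0}, {"hand": 25, "x": 0, "y": 0, "z": -0.8, "wx": 0, "wy": 0, "wz": 0}, {"hand": 25, "x": 0, "y": 0, "z": -0.8, "wx": 0, "wy": 0, "wz": 0}, {"hand": 25, "x": 0, "y": 0, "z": -0.8, "wx": 0, "wy": 0, "wz": 0}, {"hand": 25, "x": 0, "y": 0, "z": -0.8, "wx": 0, "wy": 0, "wz": 0}, {"hand": 25, "x": 0, "y": 0, "z": -0.4, "wx": 0, "wy": 0, "wz": 0}, {"hand": 25, "x": 0, "y": 0, "z": 0, "wx": 0, "wy": 0, "wz": 0}, {"hand": 25, "x": 0, "y": 0, "z": 0, "wx": 0, "wy": 0, "wz": 0}]'

```text
time_s: 21.7
position: [0.4369, -0.2397, 0.2364]
tcp_rot: [[-0.935, -0.355, -0.001], [-0.355, 0.935, 0.001], [0.0, 0.001, -1.0]]
force: [-0.1, -0.2, -3.4]
opening: 0.412
```

```bash
python3 snap.py w15
```

```text
21.7 [ 0.4369 -0.2397  0.2364] [-0.1 -0.2 -3.4] 0.41223594986483614
[[-0.9349, -0.3548, -0.0009], [-0.3548, 0.9349, 0.001], [0.0005, 0.0013, -1.0]] [ -41.6   19.5   98.9    0.    61.7 -152.4]
```

View pics/w15.png

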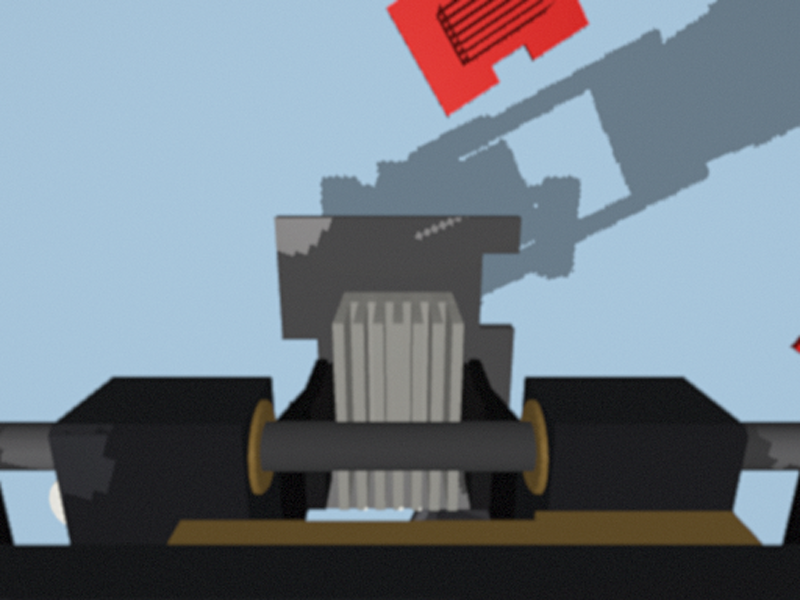

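Run:
```python
from hand import inhand
inhand("w15",[((-55,-40),(276,216)),((-55,40),(521,216)),((-13,-40),(283,339)),((-13,-28),(318,339)),((-43,40),(521,252)),((-43,28),(483,252))],.017)
from tgt import *
c=dict(np.load("w15.npz"))
p1,R1=tgt(*B,.08,zt=.0168,off=(-.0003,.00075)); print(p1)
show(plan(c["p"],yaw(200.8),p1,R1,19)); show(plan(c["p"],yaw(200.8),p1+[0,0,.0],R1,26)[::5])
```

```text
fixed z [-0.32384172  0.29713208  0.15106502] [-0.37  0.32  0.57 -0.2   0.32 -0.26  0.08 -0.32 -0.84  0.16  0.24  0.24]
free z [-0.28980025  0.2960251   0.15193441 16.82422404] [-0.45  0.29  0.65 -0.23  0.25 -0.21  0.03 -0.27 -0.76  0.16  0.3   0.23]
[0.68691564 0.16170445 0.14898126]
[-0.79, 0.6, 0.18, -0.2, 1.57, 0.74]
[-0.79, 0.61, 0.16, -0.2, 1.57, 0.74]
[-0.79, 0.62, 0.15, -0.2, 1.57, 0.74]
[-0.78, 0.63, 0.13, -0.2, 1.57, 0.74]
[-0.78, 0.64, 0.11, -0.2, 1.57, 0.74]
[-0.77, 0.65, 0.09, -0.2, 1.57, 0.74]
[-0.76, 0.66, 0.07, -0.2, 1.57, 0.74]
[-0.76, 0.67, 0.05, -0.2, 1.57, 0.74]
[-0.75, 0.68, 0.03, -0.2, 1.57, 0.74]
[-0.74, 0.69, 0.01, -0.2, 1.57, 0.74]
[-0.73, 0.7, -0.0, -0.2, 1.57, 0.74]
[-0.72, 0.71, -0.02, -0.2, 1.57, 0.74]
[-0.71, 0.72, -0.04, -0.2, 1.57, 0.74]
[-0.7, 0.73, -0.06, -0.2, 1.57, 0.74]
[-0.69, 0.74, -0.07, -0.2, 1.57, 0.74]
[-0.68, 0.74, -0.09, -0.2, 1.57, 0.74]
[-0.67, 0.75, -0.1, -0.2, 1.57, 0.74]
[-0.65, 0.76, -0.12, -0.2, 1.57, 0.74]
[-0.64, 0.77, -0.14, -0.2, 1.57, 0.74]
[-0.58, 0.44, 0.13, -0.14, 1.15, 0.54]
[-0.57, 0.47, 0.08, -0.14, 1.15, 0.54]
[-0.55, 0.49, 0.03, -0.14, 1.15, 0.54]
[-0.53, 0.52, -0.02, -0.14, 1.15, 0.54]
[-0.5, 0.54, -0.06, -0.14, 1.15, 0.54]
[-0.47, 0.57, -0.1, -0.14, 1.15, 0.54]
```

Call:
move_arm --moves '[{"hand": 25, "x": -0.79, "y": 0.6, "z": 0.18, "wx": -0.2, "wy": 1.57, "wz": 0.74}, {"hand": 25, "x": -0.79, "y": 0.61, "z": 0.16, "wx": -0.2, "wy": 1.57, "wz": 0.74}, {"hand": 25, "x": -0.79, "y": 0.62, "z": 0.15, "wx": -0.2, "wy": 1.57, "wz": 0.74}, {"hand": 25, "x": -0.78, "y": 0.63, "z": 0.13, "wx": -0.2, "wy": 1.57, "wz": 0.74}, {"hand": 25, "x": -0.78, "y": 0.64, "z": 0.11, "wx": -0.2, "wy": 1.57, "wz": 0.74}, {"hand": 25, "x": -0.77, "y": 0.65, "z": 0.09, "wx": -0.2, "wy": 1.57, "wz": 0.74}, {"hand": 25, "x": -0.76, "y": 0.66, "z": 0.07, "wx": -0.2, "wy": 1.57, "wz": 0.74}, {"hand": 25, "x": -0.76, "y": 0.67, "z": 0.05, "wx": -0.2, "wy": 1.57, "wz": 0.74}, {"hand": 25, "x": -0.75, "y": 0.68, "z": 0.03, "wx": -0.2, "wy": 1.57, "wz": 0.74}, {"hand": 25, "x": -0.74, "y": 0.69, "z": 0.01, "wx": -0.2, "wy": 1.57, "wz": 0.74}, {"hand": 25, "x": -0.73, "y": 0.7, "z": 0, "wx": -0.2, "wy": 1.57, "wz": 0.74}, {"hand": 25, "x": -0.72, "y": 0.71, "z": -0.02, "wx": -0.2, "wy": 1.57, "wz": 0.74}, {"hand": 25, "x": -0.71, "y": 0.72, "z": -0.04, "wx": -0.2, "wy": 1.57, "wz": 0.74}, {"hand": 25, "x": -0.7, "y": 0.73, "z": -0.06, "wx": -0.2, "wy": 1.57, "wz": 0.74}, {"hand": 25, "x": -0.69, "y": 0.74, "z": -0.07, "wx": -0.2, "wy": 1.57, "wz": 0.74}, {"hand": 25, "x": -0.68, "y": 0.74, "z": -0.09, "wx": -0.2, "wy": 1.57, "wz": 0.74}, {"hand": 25, "x": -0.67, "y": 0.75, "z": -0.1, "wx": -0.2, "wy": 1.57, "wz": 0.74}, {"hand": 25, "x": -0.65, "y": 0.76, "z": -0.12, "wx": -0.2, "wy": 1.57, "wz": 0.74}, {"hand": 25, "x": -0.64, "y": 0.77, "z": -0.14, "wx": -0.2, "wy": 1.57, "wz": 0.74}, {"hand": 25, "x": 0, "y": 0, "z": 0, "wx": 0, "wy": 0, "wz": 0}]'

```text
time_s: 23.75
position: [0.6879, 0.1638, 0.1444]
tcp_rot: [[-0.859, -0.114, -0.499], [-0.1, 0.993, -0.055], [0.502, 0.003, -0.865]]
force: [-0.5, -0.4, -4.4]
opening: 0.411
```

Call:
move_arm --moves '[{"hand": 25, "x": 0, "y": 0, "z": 0, "wx": 0, "wy": 0, "wz": 0}, {"hand": 25, "x": 0, "y": 0, "z": 0, "wx": 0, "wy": 0, "wz": 0}]'

```text
time_s: 23.95
position: [0.6871, 0.1598, 0.1489]
tcp_rot: [[-0.86, -0.111, -0.498], [-0.096, 0.994, -0.055], [0.501, 0.0, -0.865]]
force: [0.6, -0.3, -3.6]
opening: 0.411
```

```bash
python3 snap.py w16
python3 - <<'E'
from tgt import *
c=dict(np.load("w16.npz"))
go(c["p"],c["R"],*tgt(*B,.08,zt=.0168,off=(-.0003,.0005)))
from ov import ov
ov("w16",B,"ov16",(165,80,180,130),4)
E
```

```text
23.95 [0.6871 0.1598 0.1489] [ 0.6 -0.3 -3.6] 0.41122138740775865
[[-0.86, -0.1107, -0.4982], [-0.0959, 0.9939, -0.0553], [0.5013, 0.0002, -0.8653]] [  4.5  56.2  45.   -1.  108.8 -92. ]
tool shift [ 0.001  0.086 -0.001] rot [ 0.08 -0.08 -0.12]
pred rim [[204.1, 126.08], [310.55, 125.69]]
pred box bottom [[208.4, 123.67], [305.71, 123.31]]
```

View pics/ov16.png

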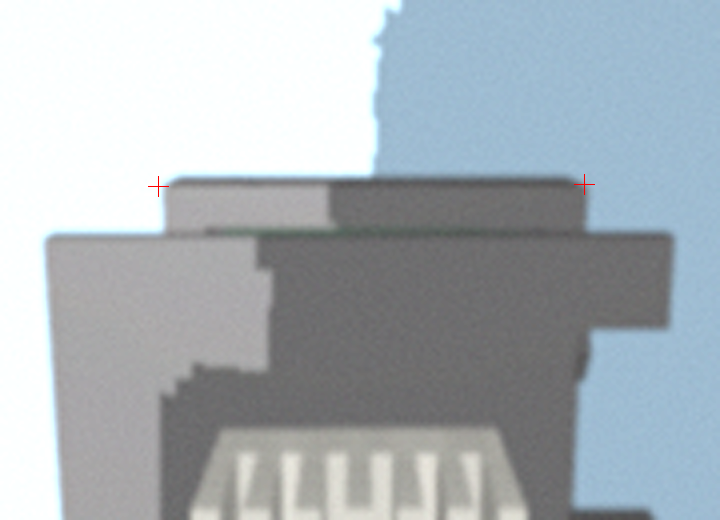

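View pics/w16.png

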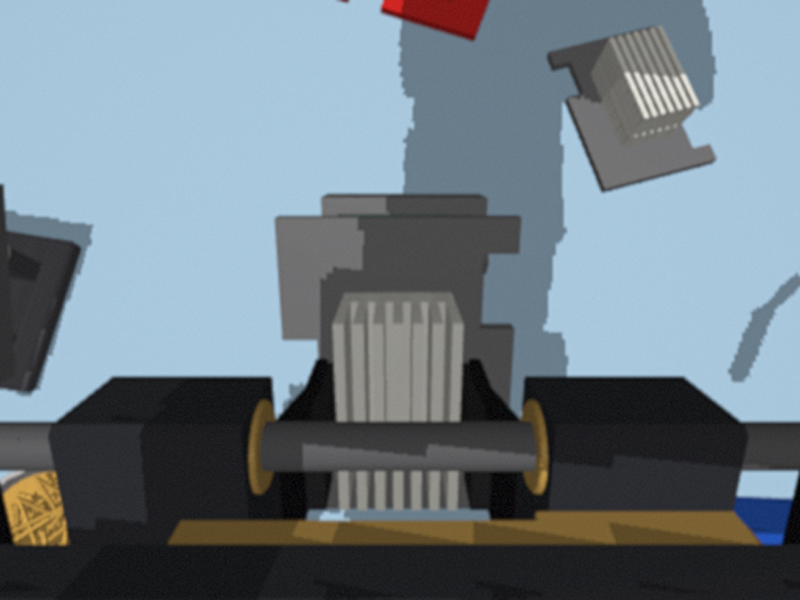

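Call:
move_arm --moves '[{"hand": 25, "x": 0.01, "y": 0.06, "z": 0.3, "wx": 0.08, "wy": -0.08, "wz": -0.12}, {"hand": 25, "x": 0, "y": 0.05, "z": 0.4, "wx": 0, "wy": 0, "wz": 0}, {"hand": 25, "x": 0, "y": 0, "z": 0.4, "wx": 0, "wy": 0, "wz": 0}, {"hand": 25, "x": 0, "y": 0, "z": 0.4, "wx": 0, "wy": 0, "wz": 0}, {"hand": 25, "x": 0, "y": 0, "z": 0.4, "wx": 0, "wy": 0, "wz": 0}, {"hand": 25, "x": 0, "y": 0, "z": 0.3, "wx": 0, "wy": 0, "wz": 0}, {"hand": 25, "x": 0, "y": 0, "z": 0.2, "wx": 0, "wy": 0, "wz": 0}, {"hand": 25, "x": 0, "y": 0, "z": 0, "wx": 0, "wy": 0, "wz": 0}, {"hand": 25, "x": 0, "y": 0, "z": 0, "wx": 0, "wy": 0, "wz": 0}, {"hand": 25, "x": 0, "y": 0, "z": 0, "wx": 0, "wy": 0, "wz": 0}]'

```text
time_s: 25.0
position: [0.658, 0.1601, 0.0984]
tcp_rot: [[-0.862, -0.114, -0.494], [-0.099, 0.994, -0.056], [0.497, 0.001, -0.868]]
force: [0.0, 0.1, -3.2]
opening: 0.413
```

```bash
sed -i 's/^A=.*/A=((.6551,-.1020,.065),-3.35); B=((.6389,.1576,.065),6.5)/' tgt.py; python3 snap.py w17
python3 - <<'E'
from tgt import *
c=dict(np.load("w17.npz"))
go(c["p"],c["R"],*tgt(*B,.0,zt=.0168,off=(-.0003,.0005)))
from ov import ov
ov("w17",B,"ov17",(165,100,180,130),4)
E
```

```text
25.0 [0.658  0.1601 0.0984] [ 0.   0.1 -3.2] 0.4127664414253997
[[-0.8619, -0.1136, -0.4943], [-0.0989, 0.9935, -0.056], [0.4974, 0.0006, -0.8675]] [  4.7  56.3  53.1  -0.9 100.5 -91.8]
tool shift [ 0.015 -0.032  0.871] rot [0.02 0.17 0.04]
pred rim [[185.3, 132.97], [321.77, 132.87]]
pred box bottom [[192.74, 129.05], [314.56, 128.96]]
```

View pics/ov17.png

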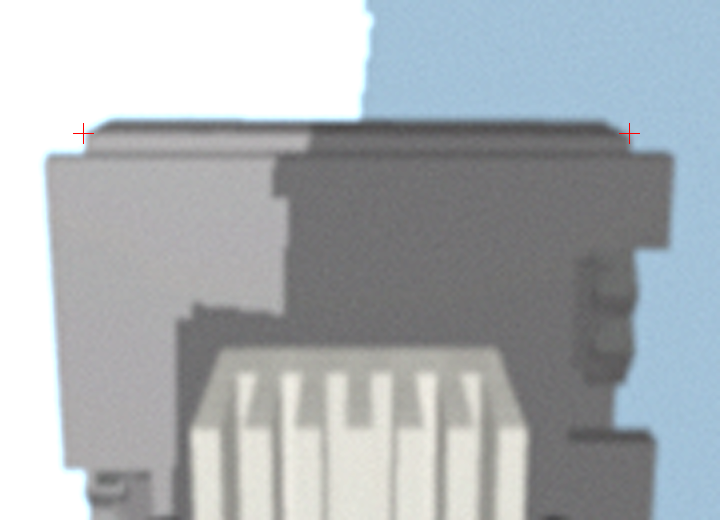

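Call:
move_arm --moves '[{"hand": 25, "x": 0.015, "y": -0.01, "z": 0.1, "wx": 0.02, "wy": 0.1, "wz": 0.04}, {"hand": 25, "x": 0, "y": -0.01, "z": 0.1, "wx": 0, "wy": 0.07, "wz": 0}, {"hand": 25, "x": 0, "y": 0, "z": 0.1, "wx": 0, "wy": 0, "wz": 0}, {"hand": 25, "x": 0, "y": 0, "z": 0.1, "wx": 0, "wy": 0, "wz": 0}, {"hand": 25, "x": 0, "y": 0, "z": 0.08, "wx": 0, "wy": 0, "wz": 0}, {"hand": 25, "x": 0, "y": 0, "z": 0, "wx": 0, "wy": 0, "wz": 0}]'

```text
time_s: 25.65
position: [0.6508, 0.1588, 0.0873]
tcp_rot: [[-0.859, -0.113, -0.499], [-0.098, 0.994, -0.057], [0.502, 0.0, -0.865]]
force: [0.7, 0.3, -3.7]
opening: 0.41
```

```bash
python3 snap.py w18
python3 - <<'E'
from tgt import *
c=dict(np.load("w18.npz"))
go(c["p"],c["R"],*tgt(*B,.0,zt=.0168,off=(-.0003,.0005)))
from ov import ov
ov("w18",B,"ov18",(165,100,180,130),4)
E
```

```text
25.65 [0.6508 0.1588 0.0873] [ 0.7  0.3 -3.7] 0.40955974618729973
[[-0.8593, -0.1132, -0.4989], [-0.0979, 0.9936, -0.0568], [0.5021, 0.0, -0.8648]] [  4.6  56.5  54.6  -1.   99.  -91.8]
tool shift [-0.021 -0.015  0.34 ] rot [-0.   -0.14  0.  ]
pred rim [[181.54, 137.24], [326.89, 137.05]]
pred box bottom [[189.85, 132.82], [318.68, 132.65]]
```

View pics/ov18.png

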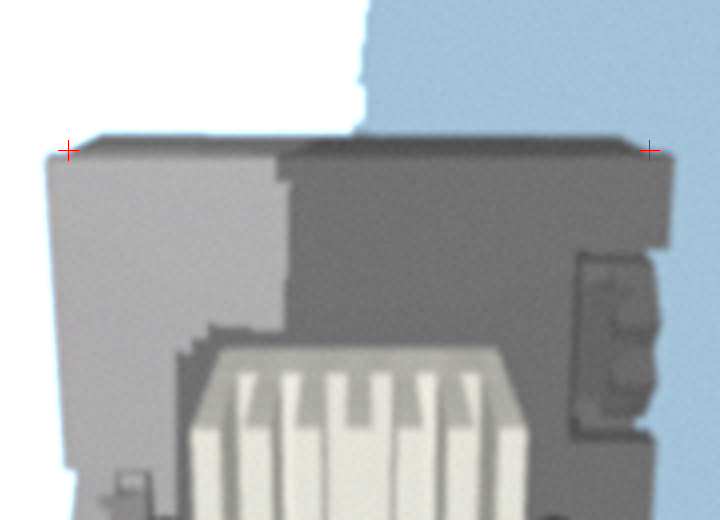

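Call:
move_arm --moves '[{"hand": 25, "x": -0.01, "y": 0, "z": 0.06, "wx": 0, "wy": -0.07, "wz": 0}, {"hand": 25, "x": 0, "y": 0, "z": 0.06, "wx": 0, "wy": 0, "wz": 0}, {"hand": 25, "x": 0, "y": 0, "z": 0.05, "wx": 0, "wy": 0, "wz": 0}, {"hand": 25, "x": 0, "y": 0, "z": 0.04, "wx": 0, "wy": 0, "wz": 0}]'

```text
time_s: 26.1
position: [0.6487, 0.1586, 0.0829]
tcp_rot: [[-0.86, -0.113, -0.497], [-0.098, 0.994, -0.057], [0.5, 0.0, -0.866]]
force: [0.6, -0.1, -3.3]
opening: 0.407
```

Call:
move_arm --moves '[{"hand": 25, "x": 0, "y": 0, "z": 0.04, "wx": 0, "wy": 0, "wz": 0}, {"hand": 25, "x": 0, "y": 0, "z": 0.03, "wx": 0, "wy": 0, "wz": 0}, {"hand": 25, "x": 0, "y": 0, "z": 0.03, "wx": 0, "wy": 0, "wz": 0}]'

```text
time_s: 26.4
position: [0.6476, 0.1584, 0.0808]
tcp_rot: [[-0.86, -0.113, -0.497], [-0.098, 0.994, -0.057], [0.5, -0.0, -0.866]]
force: [0.2, 0.4, -2.5]
opening: 0.408
```

```bash
python3 snap.py w19
python3 - <<'E'
from tgt import *
c=dict(np.load("w19.npz"))
go(c["p"],c["R"],*tgt(*B,.0,zt=.0168,off=(-.0003,.0005)))
from ov import ov
ov("w19",B,"ov19",(165,100,180,130),4)
E
```

```text
26.4 [0.6476 0.1584 0.0808] [ 0.2  0.4 -2.5] 0.40836521628767863
[[-0.8604, -0.1133, -0.4969], [-0.0981, 0.9936, -0.0567], [0.5002, -0.0, -0.8659]] [  4.6  56.6  55.5  -1.   97.9 -91.8]
tool shift [-0.003 -0.014  0.05 ] rot [-0.   -0.01  0.  ]
pred rim [[178.65, 137.87], [329.83, 137.67]]
pred box bottom [[187.6, 133.13], [320.99, 132.95]]
```

View pics/ov19.png

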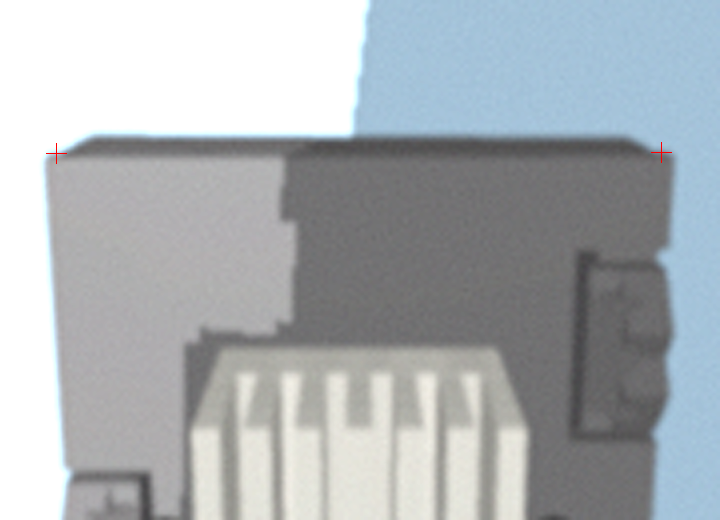

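Call:
move_arm --moves '[{"hand": 25, "x": 0, "y": 0, "z": 0.03, "wx": 0, "wy": 0, "wz": 0}, {"hand": 25, "x": 0, "y": 0, "z": 0.03, "wx": 0, "wy": 0, "wz": 0}]'

```text
time_s: 26.65
position: [0.647, 0.1583, 0.0798]
tcp_rot: [[-0.861, -0.113, -0.497], [-0.098, 0.994, -0.057], [0.5, 0.0, -0.866]]
force: [0.6, 0.5, -0.4]
opening: 0.415
```

Call:
move_arm --moves '[{"hand": 25, "x": 0, "y": 0, "z": 0.03, "wx": 0, "wy": 0, "wz": 0}, {"hand": 25, "x": 0, "y": 0, "z": 0.02, "wx": 0, "wy": 0, "wz": 0}]'

```text
time_s: 26.85
position: [0.647, 0.1583, 0.0798]
tcp_rot: [[-0.861, -0.113, -0.495], [-0.098, 0.994, -0.056], [0.498, 0.0, -0.867]]
force: [2.1, -0.6, 4.4]
opening: 0.411
```

```bash
python3 snap.py w20
python3 - <<'E'
from ov import *
ov("w20",B,"ov20",(165,100,180,130),4)
E
```

```text
26.85 [0.647  0.1583 0.0798] [ 2.1 -0.6  4.4] 0.411113389863662
[[-0.8613, -0.113, -0.4953], [-0.098, 0.9936, -0.0562], [0.4985, 0.0002, -0.8669]] [  4.6  56.5  55.7  -0.9  97.6 -91.8]
pred rim [[178.21, 137.95], [330.45, 137.73]]
pred box bottom [[187.25, 133.09], [321.48, 132.88]]
```

View pics/ov20.png

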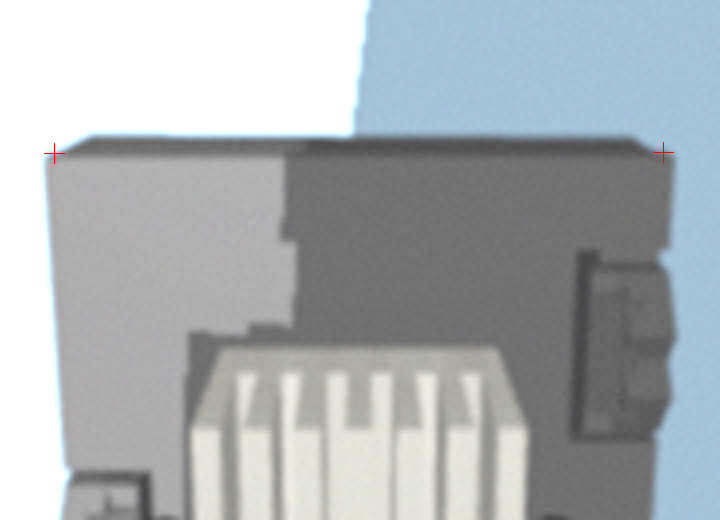

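Seated on the rim with both lugs through. Next I let go and back off along the normal.

Call:
move_arm --moves '[{"hand": 40, "x": 0, "y": 0, "z": -0.04, "wx": 0, "wy": 0, "wz": 0}, {"hand": 44, "x": 0, "y": 0, "z": 0, "wx": 0, "wy": 0, "wz": 0}, {"hand": 48, "x": 0, "y": 0, "z": 0, "wx": 0, "wy": 0, "wz": 0}, {"hand": 48, "x": 0, "y": 0, "z": 0, "wx": 0, "wy": 0, "wz": 0}, {"hand": 48, "x": 0, "y": 0, "z": -0.2, "wx": 0, "wy": 0, "wz": 0}, {"hand": 50, "x": 0, "y": 0, "z": -0.4, "wx": 0, "wy": 0, "wz": 0}, {"hand": 50, "x": 0, "y": 0, "z": -0.6, "wx": 0, "wy": 0, "wz": 0}, {"hand": 60, "x": 0, "y": 0, "z": -0.8, "wx": 0, "wy": 0, "wz": 0}, {"hand": 87, "x": 0, "y": 0, "z": -0.9, "wx": 0, "wy": 0, "wz": 0}, {"hand": 87, "x": 0, "y": 0, "z": -0.9, "wx": 0, "wy": 0, "wz": 0}, {"hand": 87, "x": 0, "y": 0, "z": -0.9, "wx": 0, "wy": 0, "wz": 0}, {"hand": 87, "x": 0, "y": 0, "z": -0.9, "wx": 0, "wy": 0, "wz": 0}, {"hand": 87, "x": 0, "y": 0, "z": -0.9, "wx": 0, "wy": 0, "wz": 0}, {"hand": 87, "x": 0, "y": 0, "z": 0, "wx": 0, "wy": 0, "wz": 0}, {"hand": 87, "x": 0, "y": 0, "z": 0, "wx": 0, "wy": 0, "wz": 0}]'

```text
time_s: 28.4
position: [0.7276, 0.1675, 0.2203]
tcp_rot: [[-0.861, -0.113, -0.496], [-0.098, 0.994, -0.057], [0.499, -0.0, -0.866]]
force: [0.4, -0.5, -0.6]
opening: 0.996
```

```bash
python3 snap.py w21; python3 snap.py side1 side;python3 snap.py scene1 scene
python3 - <<'E'
from tgt import *
# depth check of plate tops against rim planes: expect 6 mm
for n in ["w21","side1","scene1"]:
    c=dict(np.load(n+".npz")); W=cloud(c).reshape(-1,3)
    for nm,(o,a) in dict(A=A,B=B).items():
        L=(W-o)@base_R(a)
        for t,s in dict(up=(L[:,0]<-34)&(L[:,0]>-50),dn=(L[:,0]>34)&(L[:,0]<50)).items(): pass
        for t,lo,hi in (("up",-.05,-.035),("dn",.035,.05)):
            m=(L[:,0]>lo)&(L[:,0]<hi)&(abs(L[:,1])<.025)&(abs(L[:,2])<.05)
            print(n,nm,t,m.sum(),(np.median(L[m,2])*1000).round(2) if m.sum() else None)
E
```

```text
28.4 [0.7276 0.1675 0.2203] [ 0.4 -0.5 -0.6] 0.9961910654556309
[[-0.8609, -0.1132, -0.496], [-0.0981, 0.9936, -0.0566], [0.4992, -0.0001, -0.8665]] [  4.8  57.7  30.8  -1.  121.5 -92. ]
28.45 [0.7269 0.1675 0.2193] [ 0.8  0.3 -0.8] 0.9978370800494047
[[-0.8596, -0.1132, -0.4982], [-0.098, 0.9936, -0.0567], [0.5014, 0.0, -0.8652]] [  4.8  57.7  30.9  -1.  121.4 -92. ]
28.5 [0.7265 0.1675 0.2188] [ 0.3  0.6 -0.8] 1.0024996175324918
[[-0.8589, -0.1133, -0.4994], [-0.098, 0.9936, -0.0569], [0.5026, 0.0001, -0.8645]] [  4.8  57.7  31.   -1.  121.5 -92. ]
w21 A up 314 7.43
w21 A dn 303 7.28
w21 B up 830 7.2
w21 B dn 492 7.16
side1 A up 56 6.55
side1 A dn 35 6.6
side1 B up 32 6.49
side1 B dn 17 6.45
scene1 A up 107 4.54
scene1 A dn 96 4.26
scene1 B up 80 3.93
scene1 B dn 70 4.13
```

View pics/w21.png

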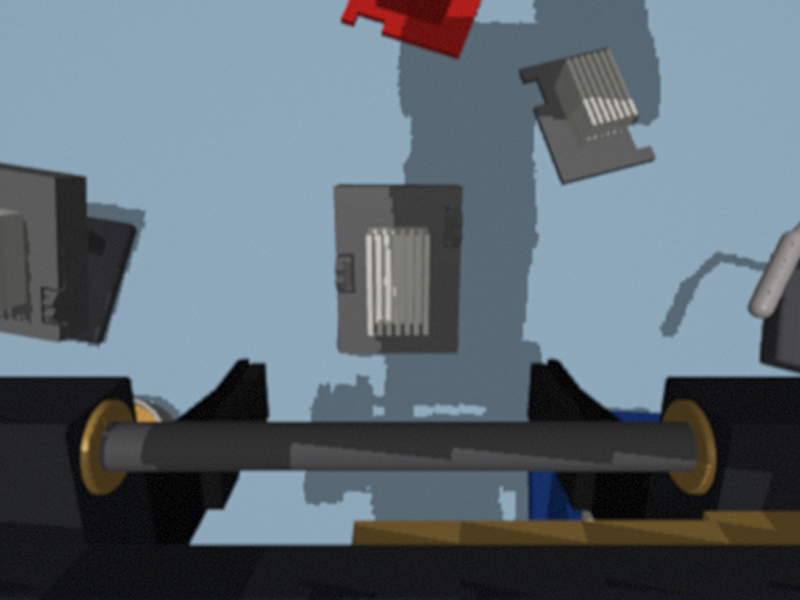

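View pics/side1.png

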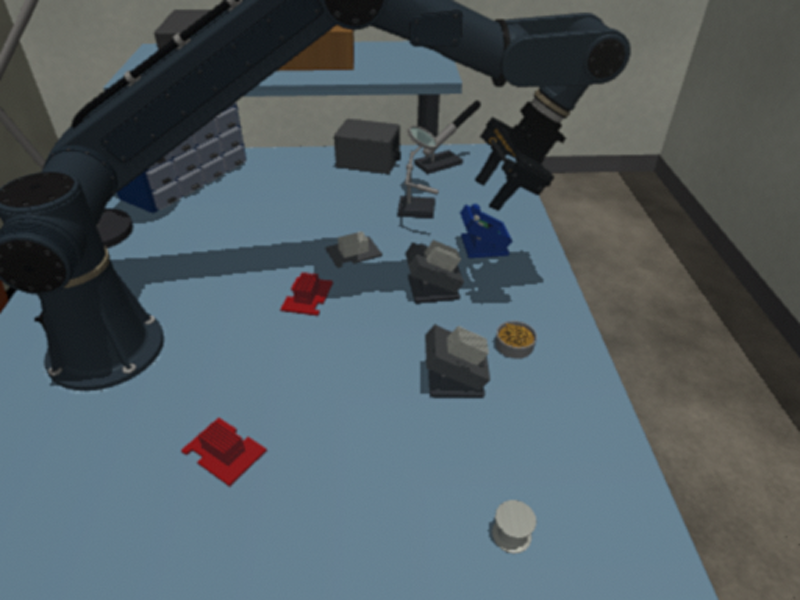

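Run:
```python
from rig import bot,order
print(bot.read_state()["time_s"]); print(order.hand_in())
```

```text
28.55
the job is handed in; nothing more can be done
None
```

Both covers are fitted, and I handed the job in at 28.55 s. `cover_a` (the middle grey cover) is on `base_a`, the right-hand half. `cover_b` (the right grey cover) is on `base_b`, the left-hand half.

- **Setting down:** I lowered each cover slowly along the rim normal. `cover_a` was pressed on with about 9 N and `cover_b` with about 8 N. I then opened the fingers and backed clear.
- **Seating:** The last pictures show both lugs through their notches on each half. The plates lie flat: upper and lower ends agree within 0.3 mm, and each seated within about 0.5 mm of the expected height.
- **Disagreement:** The three cameras put the plate tops at different heights above the rim, where 6 mm is expected. The wrist camera reads about 7.3 mm, the side camera 6.5 mm and the scene camera 4.2 mm. I put this down to the 2 mm calibration error, since both halves show the same shift.
- **Left alone:** By eye in the side picture, the third cover, tin, spool, helping hand and the red and blue look-alikes are where they were. The gripper is open, about 16 cm clear of `base_b` and touching nothing.

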